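Turn out the cane-sugar tablets and shut them in the twist-lock canister

TASK

Put the sugar tablets away: untwist the cover of the empty canister and take it off, stand the inner tin in the base of the canister, press the ejectors of the mould to push out every tablet in it, and collect the tablets in the tin. Then shut the canister again: set the deep cover down over the tin and twist it clockwise until it is fully home and locked, its handle in line with the ribs on the base. Let the ejectors spring back and leave the matchbox, bottle cap and teaspoon where they are.

Things in the scene. Friction and masses are not known exactly. Their poses are not given: they have to be found in the camera images.
- slab: white marble confectioner's slab, 295 x 420 mm, fixed on the worktop, its flat level top 14 mm above it (z = 0.014); the mould, canister and tin stand on it. Origin: middle of its underside, 19 mm below the top. Mind the wall shelf, 0.47 m above the worktop at the back left, and the tall things behind the slab
- canister_base: lower half of the aluminium canister, held to the slab by a rubber suction foot (100 mm across, 6 mm high): it cannot turn or slide. Origin: centre of the underside, z up. 92 mm across up to a flat shoulder; above it a round spigot, 72 mm outside, 66 mm inside, rim 44 mm high; floor inside 10 mm high. Two small raised ribs on the outside mark its +x and -x sides
- base_shoulder (a point): centre of the base's shoulder ring, 24 mm above its underside, on which the rim of the cover sits when home
- base_lug (a point): outer face of the base's +x bayonet lug; a like one at -x. Each is an arc of 70 degrees centred there, 4.5 mm proud of the spigot, 33 to 39 mm above the underside; between them at +y and -y are gaps of 110 degrees. Under each lug, at its clockwise end seen from above, a stop blocks the groove
- inner_tin: plain straight steel tin, open at the top, 60 mm outside, 54 mm inside, 72 mm high, floor 4 mm thick, 0.09 to 0.15 kg; stands loose and upright on the slab. Origin: centre of the underside, z up. Standing in the base its rim is 82 mm above the slab, 38 mm above the spigot
- cover: deep hollow aluminium cover, 92 mm outside, 85 mm inside, 67 mm high, 64 mm deep, 0.12 to 0.21 kg; starts on the empty base, locked or up to 0.3 rad short. Origin: centre of the rim plane (underside), z up; same shape every half turn; ribs outside at +x and -x. Locked, its origin is 24 mm above the base's and its x axis parallel to the base's: handle and ribs in line with the base's ribs
- cover_handle (a point): middle of the black bar handle on the cover: 56 mm long along the cover's x axis, 14 mm wide, 67 to 85 mm above the rim plane (this point 76 mm)
- cover_lug (a point): inner face of the cover's lug at +x (38 mm from the axis); a like one at -x. Each is an arc of 50 degrees, 1 to 7 mm above the rim plane. The cover drops home with its x axis 62 to 118 degrees counter-clockwise (from above) of the base's, half turns aside; then it turns easily clockwise to the stop, lugs under lugs. To open, back the same way. Elsewhere it rests 14 mm high
- mould: aluminium mould for hard cane-sugar tablets, fixed to the slab, 150 mm wide (y), 33 mm high: three covered channels at y = +50, 0 and -50 mm, open at x = -10 mm to the front (-x), closed behind at x = 34 mm. Origin: on the underside, middle of the width, z up. A 10 mm slit over each channel shows if a tablet is in it; fingers cannot get in
- apron (a point): middle of the flat apron in front of the channel mouths, 8 mm above the slab, 48 mm deep (x) and 150 mm wide (y), with a lip at its front end 12.5 mm above the slab; the tablets come out onto it. Axes as the mould's
- tablet_1: caramel-brown block of hard cane sugar, 28 (x) by 24 (y) by 18 mm (z), 0.02 kg, origin at its centre. Starts in the mould's channel at y = +50 mm, 3 mm inside the mouth, floor 8 mm above the slab; absent if that channel is empty
- pad_1 (a point): centre of the back face of the black push pad of the ejector at y = +50 mm (at rest 85 mm behind the mould's origin; moves with the pad; axes as the mould's). Pad 28 mm wide, 11 to 33 mm above the slab, free space behind it. Press it level towards the mould's -x
- ejector_1 (a joint): travel of that ejector slide (m): 0 at rest, 0.038 fully pressed; its spring (2 N at rest, 7.5 N fully pressed) brings it back when let go. Fully pressed, it leaves the tablet on the apron, rear end about 6 mm clear of the mouth; pressed less, the tablet stays partly in the channel
- tablet_2: caramel-brown block of hard cane sugar, 28 (x) by 24 (y) by 18 mm (z), 0.02 kg, origin at its centre. Starts in the mould's channel at y = 0 mm, 3 mm inside the mouth, floor 8 mm above the slab; absent if that channel is empty
- pad_2 (a point): centre of the back face of the black push pad of the ejector at y = 0 mm (at rest 85 mm behind the mould's origin; moves with the pad; axes as the mould's). Pad 28 mm wide, 11 to 33 mm above the slab, free space behind it. Press it level towards the mould's -x
- ejector_2 (a joint): travel of that ejector slide (m): 0 at rest, 0.038 fully pressed; its spring (2 N at rest, 7.5 N fully pressed) brings it back when let go. Fully pressed, it leaves the tablet on the apron, rear end about 6 mm clear of the mouth; pressed less, the tablet stays partly in the channel
- tablet_3: caramel-brown block of hard cane sugar, 28 (x) by 24 (y) by 18 mm (z), 0.02 kg, origin at its centre. Starts in the mould's channel at y = -50 mm, 3 mm inside the mouth, floor 8 mm above the slab; absent if that channel is empty
- pad_3 (a point): centre of the back face of the black push pad of the ejector at y = -50 mm (at rest 85 mm behind the mould's origin; moves with the pad; axes as the mould's). Pad 28 mm wide, 11 to 33 mm above the slab, free space behind it. Press it level towards the mould's -x
- ejector_3 (a joint): travel of that ejector slide (m): 0 at rest, 0.038 fully pressed; its spring (2 N at rest, 7.5 N fully pressed) brings it back when let go. Fully pressed, it leaves the tablet on the apron, rear end about 6 mm clear of the mouth; pressed less, the tablet stays partly in the channel
- cork_mat: round cork mat, 104 mm across, 4 mm thick, fixed flat on the slab and empty: a free place to set the cover down on its rim; origin centre of underside
- matchbox: matchbox, 36 x 52 x 14 mm, lying among the things, to be left alone; origin centre of underside
- cap_black: black bottle cap, 30 mm across, 19 mm high, to be left alone; origin centre of underside
- teaspoon_1: steel teaspoon, 132 x 28 x 11 mm, to be left alone; origin centre of underside

How it is judged (in metres and radians):
At the end, for the whole second after the job is handed in: every tablet lies in the inner tin; the tin stands on the base's floor (within 6 mm of its axis, upright); the cover sits on the shoulder (origin 21 to 26.5 mm above the base's, within 5 mm, level) with x axes within 0.20 rad; ejectors are back (under 6 mm) (horizontal distance between each of tablet_1, tablet_2, tablet_3 and inner_tin below 0.027 m and z of tablet_1 in the frame of inner_tin between 0.006 and 0.075 m and z of tablet_2 in the frame of inner_tin between 0.006 and 0.075 m and z of tablet_3 in the frame of inner_tin between 0.006 and 0.075 m and horizontal distance between inner_tin and canister_base below 0.006 m and z of inner_tin in the frame of canister_base between 0.007 and 0.013 m and angle between inner_tin's own z axis and vertical below 0.12 rad and horizontal distance between cover and canister_base below 0.005 m and z of cover in the frame of canister_base between 0.021 and 0.0265 m and angle between cover's own z axis and vertical below 0.06 rad and angle between the x axis of cover and the x axis of canister_base, either way round below 0.2 rad and value of joint each of ejector_1, ejector_2, ejector_3 below 0.006 m); the robot touches nothing.
It fails at once if the matchbox, the bottle cap or the teaspoon is pushed more than 6 cm away (distance of any of matchbox, cap_black, teaspoon_1 from where it was at the start of the episode above 0.06 m).
Of tablet_1, tablet_2, tablet_3 only 2 to 3 are there at a start; the rules pass over those that are not, and their reading is None.
At some moment in a run one of cover, inner_tin may be knocked a few centimetres aside while the robot is not near it.
Once in a run the grip may slacken for a moment while it holds something.
It also fails if it takes over 200 s, if anything falls off the work surface, if the arm or the gripper's body presses on something with over 40 N, if the wrist force passes 120 N, or if a joint passes its speed limit or range.

ROBOT

A 6-joint arm with a two-finger parallel gripper is mounted at the origin on a cart in front of the work surface, level with it; the furniture and walls round the work are solid. World frame = base frame: x ahead of the robot, y to its left, z up, the work surface at z = 0. Lengths are in mm, angles in rad, forces in N, time in s.
With the tool pointing down it reaches from about 275 to 750 mm from the base axis. Payload 10.2 kg.
Tool frame: the origin (TCP) lies at the very end of the fingers, on their centre line; the grasp point (between the pads) lies 19 mm behind it; x points along the fingers, y is the direction in which the jaws open and shut, and the axes are right-handed (so a half turn about x gives the same grasp; the last joint's range is limited). The gripper opens to 88 mm and grips with 3 to 60 N. Pads are 18 mm wide; open, the fingers measure 123 mm over their backs; the gripper's body (75 mm by 187 mm) begins 45 mm behind the grasp point.
Start: joints at [-1.372, 0.313, 1.498, -0, 1.331, -0.223], TCP at [214.925, -478.997, 238.72] pointing down, gripper open.
Joint ranges: [-2.94, 2.94], [-0.97, 2.17], [0.19, 2.56], [-1.23, 4.37], [0.02, 3.11], [-2.88, 2.88]. Speed limits (rad/s): [2.39, 2.39, 3.01, 3.14, 3.14, 3.14].

INTERFACE

Orientations are given as [roll, pitch, yaw] about the fixed x, y, z axes, in that order (R = Rz(yaw) Ry(pitch) Rx(roll)).
In Python, from bench import * gives the robot as it stands.
- The arm moves only by the shell command python3 -m inch 'ROWS' [FORCE]. ROWS is JSON, a list of rows, each an object of numbers: "tx", "ty", "tz": the shift along the tool's x, y, z in mm; "rx", "ry", "rz": the turn, a rotation vector about the tool's x, y, z in degrees; "hand": the closure in counts, from 0 (fully open) to 255 (shut). A call has 1 to 10 rows; each row shifts and turns the commanded pose from where the row before left it, along the tool's axes as they then stand; what a row does not reach is not made up. A row lasts 1/10 s, in which the tool goes at most 50 mm and 8.59 degrees, less where a joint would pass 70% of its speed; a pose out of reach is approached as far as the arm can. A call is refused whole if a number of a shift passes 50 or a number of a turn 8.59, either way. A call with a gripper value outside its range is refused whole. The fingers move at their own pace and stop on an object; FORCE is the grip in N (left out, the last holds). Time passes only in rows, so rows that do not move let the fingers close. It gives the time, the measured TCP pose, the force and the opening at its end, in the units of the state.
- get_obs(): the state, without advancing time (a new reading comes with each control period).
- capture(name): name is "scene" or "top"; returns the picture (480x640x3 uint8, red, green, blue); there is no depth.
- get_calibration(name): a dict with "K" (3x3 intrinsics, pixels), "extrinsics" (4x4, takes a point from camera to world coordinates). Camera axes: x right, y down, z forward; pixel columns grow to the right and rows downward; lengths in mm; the calibration is good to about 2 mm. A picture is of the moment at which its call begins. get_calibration takes no time and is no camera call.
- finish_job(): hands the job in, once; it reports no verdict.
Trained networks look in the newest picture that a camera, given by its name, has taken for a name from the list of things; names that differ only in an ending like _2 or _b are one class to them, and where a whole thing is asked for, a point or a joint stands for the part that bears it (a point fixed in the world has none). Each returns a list of dicts, best first, with "p" (0 to 1); they miss things now and then, are a little off and sometimes report something else, mostly with a low value. They report only what shows in the picture. A call takes as long as a camera call.
- masks_of(camera, name): "pixels" (480x640 bool, what is visible of it) and "box" ([left, top, right, bottom] in pixels, round what is visible of it).
The state is a dict: "t": time; "joints": joint angles; "qvel": joint speeds; "joint_torque": joint torques, N m; "tcp_pos": TCP position; "ee_rot": TCP orientation; "wrist_force": force on the tool from outside, world axes, zero at the start; "moment": the same for the moment, N m; "gripper_width": finger opening in mm.
Only numpy, scipy, OpenCV 4.12 (cv2) and the standard library are available. Lean on these libraries where they do the work, as an engineer would, in place of code of your own. Each camera call takes 0.05 s, during which the arm holds its last target. There are 200 camera calls.

## Working session

There is one attempt and no reset: what is moved stays moved. The work goes in short steps, Python scripts to look and compute and a shell command to move; the robot and the scene stay as the last step left them, time stands still between calls to the robot, and variables do not carry over. Pictures are saved under pics/ and viewed, about 12 in all and at most 16, crops included, and the job is handed in when it is done.

```bash
ls; mkdir -p pics; cat > h.py <<'E'
from bench import *
import numpy as np, cv2
def cal(c):
    k=get_calibration(c); return np.array(k["K"]),np.array(k["extrinsics"])
def ray(c,uv,z):
    K,E=cal(c); d=E[:3,:3]@np.linalg.inv(K)@np.array([uv[0],uv[1],1.]); o=E[:3,3]
    return o+d*(z-o[2])/d[2]
def proj(c,p):
    K,E=cal(c); q=K@(E[:3,:3].T@(np.asarray(p,float)-E[:3,3])); return q[:2]/q[2]
def snap(c,name=None,box=None,s=1):
    im=np.array(capture(c))
    if name:
        o=im if box is None else im[box[1]:box[3],box[0]:box[2]]
        o=cv2.resize(o,None,fx=s,fy=s,interpolation=cv2.INTER_CUBIC)
        cv2.imwrite(f"pics/{name}.png",o[:,:,::-1])
    return im
def info(m):
    ys,xs=np.nonzero(m["pixels"]); pts=np.stack([xs,ys],1).astype(np.float32)
    return round(m["p"],2),m["box"],cv2.minAreaRect(pts),len(xs)
E
python3 - <<'E'
from h import *
o=get_obs(); print(o)
for c in("scene","top"):
    K,E=cal(c); print(c,K.tolist(),E.round(3).tolist())
    snap(c,c+"0")
for n in("slab","canister_base","inner_tin","cover","cover_handle","mould","tablet_1","pad_1","cork_mat","matchbox","cap_black","teaspoon_1"):
  for c in ("top","scene"):
    for m in masks_of(c,n)[:4]: print(n,c,info(m))
E
```

```text
pics
{'t': 0.0, 'joints': array([-1.37242334e+00,  3.13457784e-01,  1.49843976e+00, -2.98666450e-05,
        1.33100415e+00, -2.23414833e-01]), 'qvel': array([-0.00075754,  0.00133059, -0.00109276,  0.00044198,  0.00202681,
        0.00047219]), 'joint_torque': array([-7.14695361e-04, -4.02210081e+01, -2.52268875e+01,  6.94470294e-02,
        3.51893983e-02, -1.09504572e-04]), 'tcp_pos': array([ 214.85528504, -478.74713152,  238.15608293]), 'ee_rot': array([-1.77205894,  1.56948697,  1.79132865]), 'wrist_force': array([0.50211654, 0.09202537, 0.15055082]), 'moment': array([-0.03074289,  0.00786396,  0.03753388]), 'gripper_width': 88.26270997343555}
scene [[458.5421845268508, 0.0, 326.71921635528616], [0.0, 458.5421845268508, 240.22456515330896], [0.0, 0.0, 1.0]] [[0.916, -0.3, 0.268, 297.457], [-0.402, -0.689, 0.603, -607.322], [0.004, -0.66, -0.752, 742.275], [0.0, 0.0, 0.0, 1.0]]
top [[576.9204156613874, 0.0, 323.38235409384725], [0.0, 576.9204156613874, 244.9196239055095], [0.0, 0.0, 1.0]] [[0.004, -0.981, 0.196, 379.955], [-1.0, -0.001, 0.013, -110.702], [-0.012, -0.196, -0.981, 
[... 4281 characters left out ...]
4414, 33.999839782714844), 62.10273361206055), 780)
matchbox scene (0.58, [247.5, 232.3, 279.7, 258.3], ((262.34613037109375, 242.73072814941406), (28.01236343383789, 19.691856384277344), 33.6900634765625), 491)
cap_black top (0.71, [416.2, 162.4, 438.6, 178.6], ((427.5, 169.5), (19.0, 19.0), 90.0), 312)
cap_black scene (0.58, [441.4, 298.6, 456.9, 319.5], ((448.0, 309.0), (18.0, 18.0), 90.0), 289)
teaspoon_1 top (0.97, [238.5, 344.7, 321.9, 375.0], ((278.10003662109375, 355.79998779296875), (17.39252281188965, 83.16790008544922), 71.56504821777344), 726)
teaspoon_1 scene (0.53, [229.3, 245.9, 265.8, 291.2], ((249.25001525878906, 266.75), (55.154327392578125, 12.020814895629883), 45.0), 340)
```

```bash
python3 - <<'E'
import cv2
a=cv2.imread("pics/top0.png")[140:390,190:500]
cv2.imwrite("pics/top0c.png",cv2.resize(a,None,fx=2.5,fy=2.4,interpolation=cv2.INTER_CUBIC))
E
```

```text
(no output)
```

View pics/top0c.png

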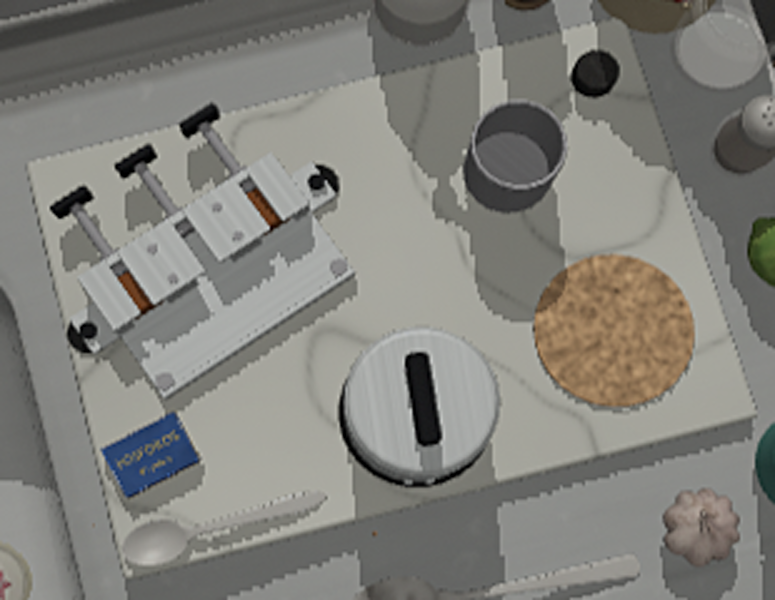

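View pics/scene0.png

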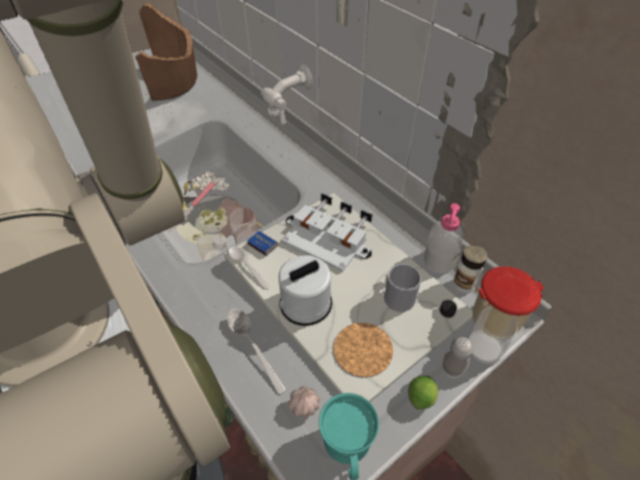

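Two tablets (outer channels brown, middle empty). Cover with handle near-vertical in the picture at crop (422,398), tin at (517,155), mat at (614,332), pads top-left of the mould.

```bash
cat >> h.py <<'E'
from scipy.optimize import minimize
def cylfit(c,mask,r,z0,z1,x0):
    t=np.linspace(0,2*np.pi,48,endpoint=False)
    def cost(p):
        P=[proj(c,[p[0]+r*np.cos(a),p[1]+r*np.sin(a),z]) for z in(z0,z1) for a in t]
        h=cv2.convexHull(np.array(P,np.float32)); m=np.zeros((480*4,640*4),np.uint8)
        cv2.fillConvexPoly(m,np.round(h*4+1.5).astype(int),1); m=cv2.resize(m.astype(np.float32),(640,480),interpolation=cv2.INTER_AREA)
        return np.abs(m-mask).sum()
    s=minimize(cost,x0,method="Nelder-Mead",options=dict(initial_simplex=[x0,[x0[0]+8,x0[1]],[x0[0],x0[1]+8]],xatol=.2)); return s.x.round(1),s.fun
def best(c,n): return masks_of(c,n)[0]
def handle(im,c,u,v,R,z):
    "centre (world at z) and world axis angle deg of dark bar near pixel"
    g=im.max(2); m=np.zeros(g.shape,bool); m[v-R:v+R,u-R:u+R]=g[v-R:v+R,u-R:u+R]<60
    n,l,st,ce=cv2.connectedComponentsWithStats(m.astype(np.uint8)); 
    k=min(range(1,n),key=lambda i:np.hypot(*(ce[i]-[u,v])) if st[i,4]>30 else 1e9)
    ys,xs=np.nonzero(l==k); W=np.array([ray(c,(x,y),z)[:2] for x,y in zip(xs,ys)])
    w=W.mean(0); e,V=np.linalg.eigh(np.cov((W-w).T)); d=V[:,1]
    return w.round(1),np.degrees(np.arctan2(d[1],d[0])).round(1)%180,len(xs),np.sqrt(e*12).round(1)
E
python3 - <<'E'
from h import *
im={c:snap(c) for c in("top","scene")}
print("handle top",handle(im["top"],"top",359,305,16,121)); print("handle scene",handle(im["scene"],"scene",303,270,18,119))
for c in("top","scene"):
    print(c,"tin",cylfit(c,best(c,"inner_tin")["pixels"],30,14,86,list(ray(c,(395,200) if c=="top" else (402,285),50)[:2])))
    print(c,"cov",cylfit(c,best(c,"cover")["pixels"],46,38,105,list(ray(c,(358,307) if c=="top" else (304,286),70)[:2])))
    print(c,"mat",cylfit(c,best(c,"cork_mat")["pixels"],52,14,18,list(ray(c,(435,277) if c=="top" else (362,350),18)[:2])))
    for m in masks_of(c,"pad_1")[:3]:
        ys,xs=np.nonzero(m["pixels"]); print("pad",m["p"],ray(c,(xs.mean(),ys.mean()),40).round(1))
    for m in masks_of(c,"tablet_1")[:3]:
        ys,xs=np.nonzero(m["pixels"]); print("tab",m["p"],(xs.mean(),ys.mean()),ray(c,(xs.mean(),ys.mean()),40).round(1))
for uv in((257.2,305.4),(332,253.3)): print("corner",ray("top",uv,26.5).round(1))
for n,c,z in(("matchbox","top",28),("cap_black","top",33)):
    u=best(c,n)["box"]; print(n,ray(c,((u[0]+u[2])/2,(u[1]+u[3])/2),z).round(1))
o=get_obs();print(o["t"])
# tool axes
from scipy.spatial.transform import Rotation as Ro
print(Ro.from_euler("xyz",o["ee_rot"]).as_matrix().round(3))
E
```

```text
handle top (array([ 458. , -150.2]), np.float64(9.0), 310, array([13.7, 46.2]))
handle scene (array([ 455.6, -155.1]), np.float64(9.800000000000011), 247, array([17. , 52.7]))Traceback (most recent call last):
  File "<stdin>", line 5, in <module>
  File "h.py", line 28, in cylfit
    s=minimize(cost,x0,method="Nelder-Mead",options=dict(initial_simplex=[x0,[x0[0]+8,x0[1]],[x0[0],x0[1]+8]],xatol=.2)); return s.x.round(1),s.fun
    res = _minimize_neldermead(fun, x0, args, callback, bounds=bounds,
                               **options)
    fxr = func(xr)
    fx = function(np.copy(x), *(wrapper_args + args))
  File "h.py", line 24, in cost
    P=[proj(c,[p[0]+r*np.cos(a),p[1]+r*np.sin(a),z]) for z in(z0,z1) for a in t]
       ~~~~^^^^^^^^^^^^^^^^^^^^^^^^^^^^^^^^^^^^^^^^^
  File "h.py", line 9, in proj
    K,E=cal(c); q=K@(E[:3,:3].T@(np.asarray(p,float)-E[:3,3])); return q[:2]/q[2]
        ~~~^^^
  File "h.py", line 4, in cal
    k=get_calibration(c); return np.array(k["K"]),np.array(k["extrinsics"])
ValueError: time passes only in moves, steps and waits
```

```bash
python3 - <<'E'
s=open("h.py").read()
s=s.replace('def cal(c):','import functools\n@functools.cache\ndef cal(c):')
open("h.py","w").write(s)
E
cat > m.py <<'E'
from h import *
from scipy.spatial.transform import Rotation as Ro
im={c:snap(c) for c in("top","scene")}
print("handle top",handle(im["top"],"top",359,300,22,121)); print("handle scene",handle(im["scene"],"scene",303,270,22,119))
for c in("top","scene"):
    print(c,"tin",cylfit(c,best(c,"inner_tin")["pixels"],30,14,86,list(ray(c,(395,200) if c=="top" else (402,285),50)[:2])))
    print(c,"cov",cylfit(c,best(c,"cover")["pixels"],46,38,105,list(ray(c,(358,307) if c=="top" else (304,286),70)[:2])))
    print(c,"mat",cylfit(c,best(c,"cork_mat")["pixels"],52,14,18,list(ray(c,(435,277) if c=="top" else (362,350),18)[:2])))
    for m in masks_of(c,"pad_1")[:3]:
        ys,xs=np.nonzero(m["pixels"]); print("pad",m["p"],ray(c,(xs.mean(),ys.mean()),40).round(1))
    for m in masks_of(c,"tablet_1")[:3]:
        ys,xs=np.nonzero(m["pixels"]); print("tab",m["p"],(xs.mean(),ys.mean()),ray(c,(xs.mean(),ys.mean()),40).round(1))
for uv in((257.2,305.4),(332,253.3)): print("corner",ray("top",uv,26.5).round(1))
for n,c,z in(("matchbox","top",28),("cap_black","top",33)):
    u=best(c,n)["box"]; print(n,ray(c,((u[0]+u[2])/2,(u[1]+u[3])/2),z).round(1))
o=get_obs();print(o["t"])
print(Ro.from_euler("xyz",o["ee_rot"]).as_matrix().round(3))
E
python3 m.py
```

```text
handle top (array([ 458.2, -150.2]), np.float64(8.400000000000006), 332, array([13.6, 49.4]))
handle scene (array([ 455.5, -155. ]), np.float64(9.900000000000006), 245, array([16.8, 52.6]))
top tin (array([ 624.3, -213.7]), np.float64(84.4375))
top cov (array([ 457.2, -151.4]), np.float64(78.625))
top mat (array([ 514.1, -279.7]), np.float64(65.5625))
pad 0.77 [611.5  20.8  40. ]
pad 0.72 [584.5  62.7  40. ]
pad 0.67 [640.2 -19.7  40. ]
scene tin (array([ 622.6, -213.6]), np.float64(58.0))
scene cov (array([ 456. , -153.3]), np.float64(152.125))
scene mat (array([ 512.6, -280.3]), np.float64(82.875))
pad 0.73 [648.  -16.1  40. ]
pad 0.49 [586.6  62.1  40. ]
pad 0.16 [613.1  19.8  40. ]
tab 0.66 (np.float64(345.88505747126436), np.float64(241.44827586206895)) [582.1 -62.7  40. ]
tab 0.61 (np.float64(304.8095238095238), np.float64(222.66666666666666)) [525.1  19.4  40. ]
corner [465.2   6.5  26.5]
corner [ 549.9 -112.6   26.5]
matchbox [431.2  16.2  28. ]Traceback (most recent call last):
  File "m.py", line 15, in <module>
    u=best(c,n)["box"]; print(n,ray(c,((u[0]+u[2])/2,(u[1]+u[3])/2),z).round(1))
      ~~~~^^^^^
  File "h.py", line 31, in best
    def best(c,n): return masks_of(c,n)[0]
                          ~~~~~~~~~~~~~^^^
IndexError: list index out of range
```

```bash
cat > g.py <<'E'
# usage: g.py x y z yaw  -> total tool-frame shift & turn from the measured pose; tool down, jaw (tool y) at world angle yaw
import sys
from h import get_obs
import numpy as np
from scipy.spatial.transform import Rotation as Ro
x,y,z,a=map(float,sys.argv[1:5]); o=get_obs()
R=Ro.from_euler("xyz",o["ee_rot"]).as_matrix(); now=np.degrees(np.arctan2(R[1,1],R[0,1]))
d=np.array([x,y,z])-o["tcp_pos"]; t=R.T@d
print("t",round(o["t"],2),"tcp",o["tcp_pos"].round(1),"yaw %.1f"%now,"x-axis",R[:,0].round(3),"w",round(o["gripper_width"],1),"F",o["wrist_force"].round(1),"j",np.array(o["joints"]).round(2))
T=np.array([[0,np.cos(np.radians(a)),np.sin(np.radians(a))],[0,np.sin(np.radians(a)),-np.cos(np.radians(a))],[-1,0,0]])
print("SHIFT tool (before turning)",t.round(1),"dist",np.linalg.norm(d).round(1),"TURN rotvec deg",np.degrees(Ro.from_matrix(R.T@T).as_rotvec()).round(1), "SHIFT if turned first",(T.T@d).round(1))
E
python3 g.py 457.3 -151.5 200 98.5;python3 g.py 457.3 -151.5 200 -81.5
```

```text
t 2.15 tcp [ 214.9 -479.   238.7] yaw -65.8 x-axis [ 0. -0. -1.] w 88.3 F [0.1 0.4 0.5] j [-1.37  0.31  1.5   0.    1.33 -0.22]
SHIFT tool (before turning) [  38.7 -199.6 -355.2] dist 409.3 TURN rotvec deg [-164.3    0.    -0. ] SHIFT if turned first [ 38.7 288.1 288.1]
t 2.15 tcp [ 214.9 -479.   238.7] yaw -65.8 x-axis [ 0. -0. -1.] w 88.3 F [0.1 0.4 0.5] j [-1.37  0.31  1.5   0.    1.33 -0.22]
SHIFT tool (before turning) [  38.7 -199.6 -355.2] dist 409.3 TURN rotvec deg [15.7 -0.  -0. ] SHIFT if turned first [  38.7 -288.1 -288.1]
```

```bash
python3 -m inch '[{"ty":-15,"tz":-27},{"ty":-17,"tz":-30},{"ty":-17,"tz":-30},{"ty":-17,"tz":-30},{"ty":-17,"tz":-30},{"ty":-17,"tz":-30},{"ty":-17,"tz":-30},{"ty":-17,"tz":-30},{"ty":-17,"tz":-30},{"ty":-17,"tz":-30}]' 20; python3 -m inch '[{"ty":-17,"tz":-30,"hand":140},{"ty":-15,"tz":-28},{"rx":7.8},{"rx":7.9},{},{}]'; python3 g.py 457.3 -151.5 109 -81.5
```

```text
t 2.15 tcp [ 214.9 -479.   238.7] yaw -65.8 x-axis [ 0. -0. -1.] w 88.3 F [0.1 0.4 0.5] j [-1.37  0.31  1.5   0.    1.33 -0.22]
SHIFT tool (before turning) [ 129.7 -199.6 -355.2] dist 427.6 TURN rotvec deg [15.7 -0.  -0. ] SHIFT if turned first [ 129.7 -288.1 -288.1]invalid input
invalid input
```

```bash
python3 -m inch '[{"tx":0,"ty":-15,"tz":-27,"rx":0,"ry":0,"rz":0,"hand":0}]'; python3 -m inch '[{"ty":-15,"tz":-27}]';  python3 -m inch '[{"ty":-1,"tz":-3,"hand":140}]'
```

```text
t: 2.25
tcp_pos: [232.3, -455.5, 238.3]
ee_rot: [0.091, 1.57, -2.632]
wrist_force: [1.0, 0.4, -0.4]
gripper_width: 87.9invalid input
invalid input
```

```bash
python3 -m inch '[{"tx":0,"ty":-17,"tz":-30,"rx":0,"ry":0,"rz":0,"hand":0},{"tx":0,"ty":-17,"tz":-30,"rx":0,"ry":0,"rz":0,"hand":0},{"tx":0,"ty":-17,"tz":-30,"rx":0,"ry":0,"rz":0,"hand":0},{"tx":0,"ty":-17,"tz":-30,"rx":0,"ry":0,"rz":0,"hand":0},{"tx":0,"ty":-17,"tz":-30,"rx":0,"ry":0,"rz":0,"hand":0},{"tx":0,"ty":-17,"tz":-30,"rx":0,"ry":0,"rz":0,"hand":0},{"tx":0,"ty":-17,"tz":-30,"rx":0,"ry":0,"rz":0,"hand":0},{"tx":0,"ty":-17,"tz":-30,"rx":0,"ry":0,"rz":0,"hand":0},{"tx":0,"ty":-17,"tz":-30,"rx":0,"ry":0,"rz":0,"hand":0},{"tx":0,"ty":-17,"tz":-30,"rx":0,"ry":0,"rz":0,"hand":140}]' 20; python3 -m inch '[{"tx":0,"ty":-15,"tz":-28,"rx":0,"ry":0,"rz":0,"hand":140},{"tx":0,"ty":0,"tz":0,"rx":7.8,"ry":0,"rz":0,"hand":140},{"tx":0,"ty":0,"tz":0,"rx":7.9,"ry":0,"rz":0,"hand":140},{"tx":0,"ty":0,"tz":0,"rx":0,"ry":0,"rz":0,"hand":140},{"tx":0,"ty":0,"tz":0,"rx":0,"ry":0,"rz":0,"hand":140}]'; python3 g.py 457.3 -151.5 109 -81.5
```

```text
t: 3.25
tcp_pos: [438.2, -175.1, 238.9]
ee_rot: [2.006, 1.57, -0.714]
wrist_force: [0.5, -0.5, -0.4]
gripper_width: 82.0
t: 3.75
tcp_pos: [456.9, -151.3, 238.8]
ee_rot: [-2.979, 1.571, 0.314]
wrist_force: [-0.4, 1.4, 0.1]
gripper_width: 42.2
t 3.75 tcp [ 456.9 -151.3  238.8] yaw -81.3 x-axis [ 0.  0. -1.] w 42.2 F [-0.4  1.4  0.1] j [-0.56  0.22  1.62  0.    1.3   0.86]
SHIFT tool (before turning) [129.8   0.3  -0.4] dist 129.8 TURN rotvec deg [ 0.2 -0.   0. ] SHIFT if turned first [129.8   0.3  -0.4]
```

```bash
python3 -m inch '[{"tx":30,"ty":0,"tz":0,"rx":0,"ry":0,"rz":0,"hand":140},{"tx":30,"ty":0,"tz":0,"rx":0,"ry":0,"rz":0,"hand":140},{"tx":30,"ty":0,"tz":0,"rx":0,"ry":0,"rz":0,"hand":140},{"tx":20,"ty":0,"tz":0,"rx":0,"ry":0,"rz":0,"hand":140},{"tx":12,"ty":0,"tz":0,"rx":0,"ry":0,"rz":0,"hand":140},{"tx":7,"ty":0,"tz":0,"rx":0,"ry":0,"rz":0,"hand":140},{"tx":0,"ty":0,"tz":0,"rx":0,"ry":0,"rz":0,"hand":255},{"tx":0,"ty":0,"tz":0,"rx":0,"ry":0,"rz":0,"hand":255},{"tx":0,"ty":0,"tz":0,"rx":0,"ry":0,"rz":0,"hand":255},{"tx":0,"ty":0,"tz":0,"rx":0,"ry":0,"rz":0,"hand":255}]' 35; python3 g.py 457.3 -151.5 109 -81.5
```

```text
t: 4.75
tcp_pos: [457.2, -151.2, 110.3]
ee_rot: [2.622, 1.57, -0.372]
wrist_force: [-0.1, 1.9, 2.1]
gripper_width: 14.0
t 4.75 tcp [ 457.2 -151.2  110.3] yaw -81.5 x-axis [ 0.001 -0.    -1.   ] w 14.0 F [-0.1  1.9  2.1] j [-0.56  0.37  1.79  0.    0.98  0.86]
SHIFT tool (before turning) [ 1.3  0.3 -0.1] dist 1.4 TURN rotvec deg [-0.  -0.1 -0. ] SHIFT if turned first [ 1.3  0.3 -0.1]
```

```bash
python3 -m inch '[{"tx":0,"ty":0,"tz":0,"rx":-8.2,"ry":0,"rz":0,"hand":255},{"tx":0,"ty":0,"tz":0,"rx":-8.2,"ry":0,"rz":0,"hand":255},{"tx":0,"ty":0,"tz":0,"rx":-8.2,"ry":0,"rz":0,"hand":255},{"tx":0,"ty":0,"tz":0,"rx":-8.2,"ry":0,"rz":0,"hand":255},{"tx":0,"ty":0,"tz":0,"rx":-8.2,"ry":0,"rz":0,"hand":255},{"tx":0,"ty":0,"tz":0,"rx":-8.2,"ry":0,"rz":0,"hand":255},{"tx":0,"ty":0,"tz":0,"rx":-8.2,"ry":0,"rz":0,"hand":255},{"tx":0,"ty":0,"tz":0,"rx":-8.2,"ry":0,"rz":0,"hand":255},{"tx":0,"ty":0,"tz":0,"rx":-8.2,"ry":0,"rz":0,"hand":255},{"tx":0,"ty":0,"tz":0,"rx":-8.2,"ry":0,"rz":0,"hand":255}]'; python3 -m inch '[{"tx":0,"ty":0,"tz":0,"rx":0,"ry":0,"rz":0,"hand":255},{"tx":-6,"ty":0,"tz":0,"rx":0,"ry":0,"rz":0,"hand":255},{"tx":-6,"ty":0,"tz":0,"rx":0,"ry":0,"rz":0,"hand":255},{"tx":-12,"ty":0,"tz":0,"rx":0,"ry":0,"rz":0,"hand":255}]';python3 g.py 457.3 -151.5 160 0.5; python3 - <<'E'
from h import *
snap("scene","s1",(200,180,480,390),2.5)
E
```

```text
t: 5.75
tcp_pos: [457.3, -151.4, 110.3]
ee_rot: [1.071, 1.57, -0.486]
wrist_force: [0.0, 0.7, 1.4]
gripper_width: 14.1
t: 6.15
tcp_pos: [456.6, -151.0, 134.0]
ee_rot: [-2.149, 1.569, 2.57]
wrist_force: [-0.4, -0.9, -1.1]
gripper_width: 13.9
t 6.15 tcp [ 456.6 -151.   134. ] yaw 0.4 x-axis [-0.001  0.001 -1.   ] w 13.9 F [-0.4 -0.9 -1.1] j [-0.56  0.33  1.77  0.    1.04 -0.57]
SHIFT tool (before turning) [-26.    0.7   0.5] dist 26.0 TURN rotvec deg [-0.1 -0.   0.1] SHIFT if turned first [-26.    0.7   0.5]
```

View pics/s1.png

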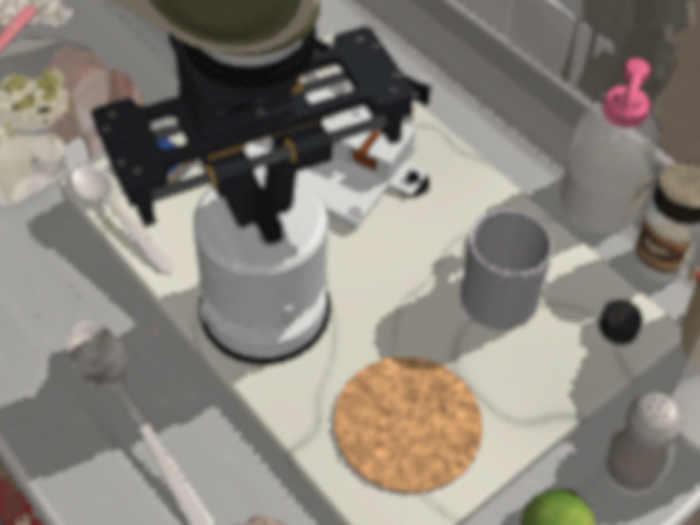

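```bash
python3 -m inch '[{"tx":-20,"ty":0,"tz":0,"rx":0,"ry":0,"rz":0,"hand":255},{"tx":-25,"ty":0,"tz":0,"rx":0,"ry":0,"rz":0,"hand":255},{"tx":-15,"ty":0,"tz":0,"rx":0,"ry":0,"rz":0,"hand":255},{"tx":0,"ty":0,"tz":0,"rx":0,"ry":0,"rz":0,"hand":255}]';python3 g.py 513.4 -280 91 0.5;python3 - <<'E'
from h import *
snap("top","t1",(190,140,500,390),2.5)
E
```

```text
t: 6.6
tcp_pos: [457.7, -151.6, 195.9]
ee_rot: [1.001, 1.566, -0.563]
wrist_force: [-0.3, 0.3, -2.0]
gripper_width: 13.5
t 6.6 tcp [ 457.7 -151.6  195.9] yaw 0.4 x-axis [ 0.004 -0.002 -1.   ] w 13.5 F [-0.3  0.3 -2. ] j [-0.56  0.26  1.69  0.    1.19 -0.57]
SHIFT tool (before turning) [105.4  54.4 128.5] dist 174.9 TURN rotvec deg [-0.1  0.1 -0.2] SHIFT if turned first [104.9  54.6 128.9]
```

```bash
python3 -m inch '[{"tx":0,"ty":9,"tz":21,"rx":0,"ry":0,"rz":0,"hand":255},{"tx":0,"ty":9,"tz":22,"rx":0,"ry":0,"rz":0,"hand":255},{"tx":0,"ty":9,"tz":22,"rx":0,"ry":0,"rz":0,"hand":255},{"tx":0,"ty":9,"tz":22,"rx":0,"ry":0,"rz":0,"hand":255},{"tx":0,"ty":9,"tz":21,"rx":0,"ry":0,"rz":0,"hand":255},{"tx":0,"ty":9,"tz":21,"rx":0,"ry":0,"rz":0,"hand":255},{"tx":20,"ty":0,"tz":0,"rx":0,"ry":0,"rz":0,"hand":255},{"tx":25,"ty":0,"tz":0,"rx":0,"ry":0,"rz":0,"hand":255},{"tx":25,"ty":0,"tz":0,"rx":0,"ry":0,"rz":0,"hand":255},{"tx":16,"ty":0,"tz":0,"rx":0,"ry":0,"rz":0,"hand":255}]';python3 g.py 513.4 -280 91 0.5
```

```text
t: 7.65
tcp_pos: [510.9, -279.0, 104.5]
ee_rot: [-2.273, 1.567, 2.447]
wrist_force: [-1.0, -0.7, -0.9]
gripper_width: 13.3
t 7.65 tcp [ 510.9 -279.   104.5] yaw 0.4 x-axis [-0.003  0.003 -1.   ] w 13.3 F [-1.  -0.7 -0.9] j [-0.7   0.57  1.48 -0.    1.09 -0.71]
SHIFT tool (before turning) [13.5  2.5  1.1] dist 13.8 TURN rotvec deg [-0.1 -0.2  0.2] SHIFT if turned first [13.5  2.5  1. ]
```

```bash
python3 -m inch '[{"tx":6,"ty":0,"tz":0,"rx":0,"ry":0,"rz":0,"hand":255},{"tx":4,"ty":0,"tz":0,"rx":0,"ry":0,"rz":0,"hand":255},{"tx":2,"ty":0,"tz":0,"rx":0,"ry":0,"rz":0,"hand":255},{"tx":0,"ty":0,"tz":0,"rx":0,"ry":0,"rz":0,"hand":255},{"tx":0,"ty":0,"tz":0,"rx":0,"ry":0,"rz":0,"hand":255}]';python3 g.py 513.4 -280 91 0.5
```

```text
t: 8.15
tcp_pos: [512.2, -279.9, 96.3]
ee_rot: [0.875, 1.57, -0.688]
wrist_force: [0.2, -0.8, -1.1]
gripper_width: 13.6
t 8.15 tcp [ 512.2 -279.9   96.3] yaw 0.5 x-axis [ 0.001 -0.001 -1.   ] w 13.6 F [ 0.2 -0.8 -1.1] j [-0.7   0.58  1.49  0.    1.07 -0.71]
SHIFT tool (before turning) [5.3 1.2 0.1] dist 5.4 TURN rotvec deg [-0.  0. -0.] SHIFT if turned first [5.3 1.2 0.1]
```

```bash
python3 -m inch '[{"tx":2,"ty":0,"tz":0,"rx":0,"ry":0,"rz":0,"hand":255},{"tx":2,"ty":0,"tz":0,"rx":0,"ry":0,"rz":0,"hand":255},{"tx":1.5,"ty":0,"tz":0,"rx":0,"ry":0,"rz":0,"hand":255},{"tx":0,"ty":0,"tz":0,"rx":0,"ry":0,"rz":0,"hand":255}]';python3 g.py 513.4 -280 91 0.5
```

```text
t: 8.55
tcp_pos: [511.9, -279.8, 90.4]
ee_rot: [0.091, 1.571, -1.471]
wrist_force: [-1.0, 1.1, 1.9]
gripper_width: 13.8
t 8.55 tcp [ 511.9 -279.8   90.4] yaw 0.5 x-axis [ 0. -0. -1.] w 13.8 F [-1.   1.1  1.9] j [-0.7   0.59  1.49 -0.    1.06 -0.71]
SHIFT tool (before turning) [-0.6  1.4  0.2] dist 1.6 TURN rotvec deg [-0.  0. -0.] SHIFT if turned first [-0.6  1.4  0.2]
```

```bash
python3 -m inch '[{"tx":0,"ty":0,"tz":0,"rx":0,"ry":0,"rz":0,"hand":120},{"tx":0,"ty":0,"tz":0,"rx":0,"ry":0,"rz":0,"hand":120},{"tx":-10,"ty":0,"tz":0,"rx":0,"ry":0,"rz":0,"hand":120},{"tx":-30,"ty":0,"tz":0,"rx":0,"ry":0,"rz":0,"hand":0},{"tx":-30,"ty":0,"tz":0,"rx":0,"ry":0,"rz":0,"hand":0},{"tx":-30,"ty":0,"tz":0,"rx":0,"ry":0,"rz":0,"hand":0},{"tx":-20,"ty":0,"tz":0,"rx":8,"ry":0,"rz":0,"hand":0},{"tx":0,"ty":0,"tz":0,"rx":8,"ry":0,"rz":0,"hand":0},{"tx":0,"ty":0,"tz":0,"rx":8,"ry":0,"rz":0,"hand":0},{"tx":0,"ty":0,"tz":0,"rx":0,"ry":0,"rz":0,"hand":0}]';python3 - <<'E'
from h import *
snap("top","t2",(190,140,500,390),2.5); snap("scene")
for c in("top","scene"):
    for n,r,z0,z1,x0 in(("inner_tin",30,14,86,[623,-213]),("canister_base",46,14,38,[457,-151]),("cover",46,18,85,[512,-280])):
        for m in masks_of(c,n)[:2]: print(n,c,info(m),cylfit(c,m["pixels"],r,z0,z1,x0))
E
python3 g.py 623.5 -213.7 200 -90
```

```text
t: 9.55
tcp_pos: [512.1, -279.7, 211.0]
ee_rot: [1.383, 1.57, -0.599]
wrist_force: [-0.4, -0.7, 0.3]
gripper_width: 88.0
inner_tin top (0.92, [373.8, 182.9, 418.2, 227.4], ((395.2000427246094, 204.10000610351562), (38.013153076171875, 48.29906463623047), 26.56505012512207), 1517) (array([ 623.9, -213.5]), np.float64(60.5625))
inner_tin top (0.47, [325.1, 279.2, 380.0, 331.3], ((344.96966552734375, 300.7615051269531), (32.53819274902344, 62.28905487060547), 42.646705627441406), 1594) (array([ 467.9, -134.2]), np.float64(615.0))
canister_base top (0.55, [325.0, 280.6, 379.4, 334.3], ((345.7500305175781, 300.2500305175781), (31.11269760131836, 60.10407257080078), 45.0), 1517) (array([ 464.6, -143.5]), np.float64(1247.25))
inner_tin scene (0.79, [385.1, 264.1, 419.2, 310.9], ((401.8599548339844, 288.47998046875), (34.08255386352539, 46.81047439575195), 8.130102157592773), 1138) (array([ 623.3, -214.5]), np.float64(365.375))
canister_base scene (0.81, [277.8, 277.5, 332.4, 326.6], ((305.5, 300.5), (51.0, 51.0), 90.0), 2150) (array([ 456.6, -154.2]), np.float64(174.125))
canister_base scene (0.45, [316.1, 195.1, 329.2, 209.1], ((323.9671325683594, 203.21531677246094), (10.508598327636719, 15.634744644165039), 19.983104705810547), 105) (array([ 741. , 1426.5]), np.float64(105.0))
cover scene (0.85, [335.6, 304.8, 393.0, 373.0], ((364.0, 340.0), (66.0, 54.0), 90.0), 3010) (array([ 511.2, -281.6]), np.float64(199.8125))
cover scene (0.52, [280.8, 274.7, 331.8, 324.9], ((305.0, 300.0), (50.0, 52.0), 90.0), 2143) (array([ 452.8, -161.8]), np.float64(690.375))
t 9.95 tcp [ 512.  -279.7  210.2] yaw -23.5 x-axis [-0.  0. -1.] w 88.4 F [ 0.3 -0.1 -0.1] j [-0.7   0.46  1.36 -0.    1.32 -0.29]
SHIFT tool (before turning) [  10.2   76.  -105. ] dist 130.0 TURN rotvec deg [66.5  0.   0. ] SHIFT if turned first [  10.2  -66.  -111.5]
```

View pics/t2.png

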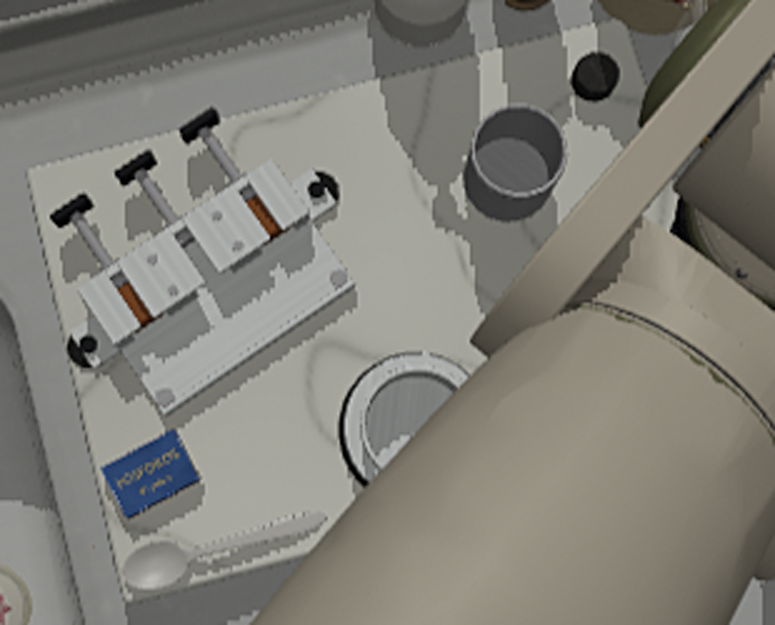

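```bash
python3 -m inch '[{"tx":0,"ty":19,"tz":-26,"rx":0,"ry":0,"rz":0,"hand":0},{"tx":0,"ty":19,"tz":-27,"rx":0,"ry":0,"rz":0,"hand":0},{"tx":0,"ty":19,"tz":-26,"rx":0,"ry":0,"rz":0,"hand":0},{"tx":0,"ty":19,"tz":-26,"rx":0,"ry":0,"rz":0,"hand":0}]'; python3 -m inch '[{"tx":0,"ty":0,"tz":0,"rx":8.3,"ry":0,"rz":0,"hand":0},{"tx":0,"ty":0,"tz":0,"rx":8.3,"ry":0,"rz":0,"hand":0},{"tx":0,"ty":0,"tz":0,"rx":8.3,"ry":0,"rz":0,"hand":0},{"tx":0,"ty":0,"tz":0,"rx":8.3,"ry":0,"rz":0,"hand":0},{"tx":0,"ty":0,"tz":0,"rx":8.3,"ry":0,"rz":0,"hand":0},{"tx":0,"ty":0,"tz":0,"rx":8.3,"ry":0,"rz":0,"hand":0},{"tx":0,"ty":0,"tz":0,"rx":8.3,"ry":0,"rz":0,"hand":0},{"tx":0,"ty":0,"tz":0,"rx":8.3,"ry":0,"rz":0,"hand":0},{"tx":0,"ty":0,"tz":0,"rx":0,"ry":0,"rz":0,"hand":0}]'
python3 g.py 623.7 -213.8 58 -90;python3 - <<'E'
from h import *
snap("scene","s3",(200,180,480,390),2.5);snap("top")
for c in("scene","top"):
    for n,r,z0,z1,x0 in(("inner_tin",30,14,86,[623,-213]),("canister_base",46,14,38,[457,-151])):
        for m in masks_of(c,n)[:1]: print(n,c,info(m),cylfit(c,m["pixels"],r,z0,z1,x0))
E
```

```text
t: 10.35
tcp_pos: [624.6, -213.1, 210.2]
ee_rot: [1.182, 1.571, -0.798]
wrist_force: [0.8, 0.5, 0.0]
gripper_width: 87.9
t: 11.25
tcp_pos: [623.6, -213.8, 210.1]
ee_rot: [-0.422, 1.571, 2.72]
wrist_force: [-0.3, -0.2, 0.5]
gripper_width: 87.9
t 11.25 tcp [ 623.6 -213.8  210.1] yaw -90.0 x-axis [-0.  0. -1.] w 87.9 F [-0.3 -0.2  0.5] j [-0.51  0.64  1.08 -0.    1.43  1.06]
SHIFT tool (before turning) [152.1  -0.   -0.2] dist 152.1 TURN rotvec deg [0. 0. 0.] SHIFT if turned first [ 1.521e+02 -0.000e+00 -1.000e-01]
inner_tin scene (0.84, [386.9, 264.8, 419.1, 309.4], ((401.44122314453125, 287.7353210449219), (33.22737503051758, 48.26458740234375), 14.03624439239502), 1384) (array([ 623.6, -213.4]), np.float64(84.8125))
canister_base scene (0.6, [328.0, 201.5, 350.2, 225.9], ((340.0231018066406, 216.0846405029297), (14.015923500061035, 29.14815902709961), 29.744882583618164), 166) (array([ 741. , 1426.5]), np.float64(166.0))
canister_base top (0.6, [239.1, 255.6, 251.2, 268.0], ((244.19595336914062, 261.0743103027344), (18.01838493347168, 6.044877052307129), 54.462318420410156), 105) (array([1212.7,  -26.8]), np.float64(105.0))
```

View pics/s3.png

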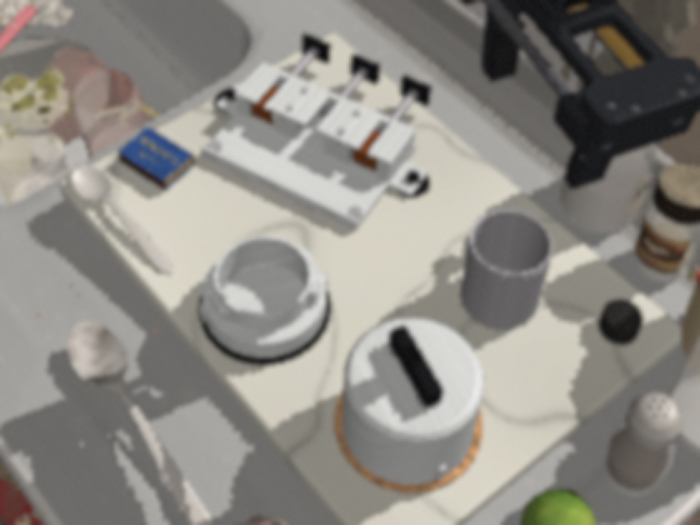

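```bash
python3 -m inch '[{"tx":30,"ty":0,"tz":0,"rx":0,"ry":0,"rz":0,"hand":0},{"tx":30,"ty":0,"tz":0,"rx":0,"ry":0,"rz":0,"hand":0},{"tx":30,"ty":0,"tz":0,"rx":0,"ry":0,"rz":0,"hand":0},{"tx":30,"ty":0,"tz":0,"rx":0,"ry":0,"rz":0,"hand":0},{"tx":20,"ty":0,"tz":0,"rx":0,"ry":0,"rz":0,"hand":0},{"tx":12,"ty":0,"tz":0,"rx":0,"ry":0,"rz":0,"hand":0},{"tx":0,"ty":0,"tz":0,"rx":0,"ry":0,"rz":0,"hand":255},{"tx":0,"ty":0,"tz":0,"rx":0,"ry":0,"rz":0,"hand":255},{"tx":0,"ty":0,"tz":0,"rx":0,"ry":0,"rz":0,"hand":255},{"tx":0,"ty":0,"tz":0,"rx":0,"ry":0,"rz":0,"hand":255}]' 30; python3 -m inch '[{"tx":-5,"ty":0,"tz":0,"rx":0,"ry":0,"rz":0,"hand":255},{"tx":-20,"ty":0,"tz":0,"rx":0,"ry":0,"rz":0,"hand":255},{"tx":-20,"ty":0,"tz":0,"rx":0,"ry":0,"rz":0,"hand":255},{"tx":-20,"ty":0,"tz":0,"rx":0,"ry":0,"rz":0,"hand":255},{"tx":-20,"ty":0,"tz":0,"rx":0,"ry":0,"rz":0,"hand":255},{"tx":0,"ty":0,"tz":0,"rx":0,"ry":0,"rz":0,"hand":255}]';python3 g.py 457.3 -151.5 150 -90;python3 - <<'E'
from h import *
for uv in((282,240),(344,268)): print("corner",ray("scene",uv,26.5).round(1))
snap("scene")
for n,r,z0,z1,x0 in(("canister_base",46,14,38,[457,-151]),("cover",46,18,85,[512,-280])):
        for m in masks_of("scene",n)[:1]: print(n,info(m),cylfit("scene",m["pixels"],r,z0,z1,x0))
E
```

```text
t: 12.55
tcp_pos: [624.1, -214.0, 59.5]
ee_rot: [2.717, 1.569, -0.423]
wrist_force: [-0.6, 1.3, 3.6]
gripper_width: 59.7
t: 13.15
tcp_pos: [624.6, -214.4, 146.4]
ee_rot: [2.623, 1.565, -0.517]
wrist_force: [-0.4, 0.1, -0.8]
gripper_width: 59.6
t 13.15 tcp [ 624.6 -214.4  146.4] yaw -89.9 x-axis [ 0.005 -0.003 -1.   ] w 59.6 F [-0.4  0.1 -0.8] j [-0.51  0.68  1.17 -0.    1.29  1.06]
SHIFT tool (before turning) [ -4.5 -63.1 167.2] dist 178.8 TURN rotvec deg [ 0.1 -0.3 -0.2] SHIFT if turned first [ -3.6 -62.9 167.3]
corner [467.6   4.4  26.5]
corner [ 554.4 -113.6   26.5]
canister_base (0.6, [336.3, 307.4, 394.3, 373.5], ((364.5, 340.5), (65.0, 55.0), 90.0), 3065) (array([ 741. , 1426.5]), np.float64(3065.0))
cover (0.73, [333.1, 304.0, 390.9, 370.5], ((364.0, 339.5), (67.0, 56.0), 90.0), 3097) (array([ 511.1, -281.6]), np.float64(135.5625))
```

```bash
python3 -m inch '[{"tx":0,"ty":-10,"tz":27,"rx":0,"ry":0,"rz":0,"hand":255},{"tx":0,"ty":-11,"tz":28,"rx":0,"ry":0,"rz":0,"hand":255},{"tx":0,"ty":-11,"tz":28,"rx":0,"ry":0,"rz":0,"hand":255},{"tx":0,"ty":-11,"tz":28,"rx":0,"ry":0,"rz":0,"hand":255},{"tx":0,"ty":-10,"tz":28,"rx":0,"ry":0,"rz":0,"hand":255},{"tx":0,"ty":-10,"tz":28,"rx":0,"ry":0,"rz":0,"hand":255},{"tx":0,"ty":0,"tz":0,"rx":0,"ry":0,"rz":0,"hand":255},{"tx":0,"ty":0,"tz":0,"rx":0,"ry":0,"rz":0,"hand":255}]'; python3 g.py 457 -151.5 69.5 -90; python3 - <<'E'
from h import *
snap("scene","s4",(200,180,480,390),2.5);snap("top")
for c in("scene","top"):
 for n,r,z0,z1,x0 in(("canister_base",46,14,38,[457,-151]),("inner_tin",30,101,173,[457,-151])):
        for m in masks_of(c,n)[:1]: print(c,n,info(m),cylfit(c,m["pixels"],r,z0,z1,x0))
E
```

```text
t: 14.1
tcp_pos: [456.4, -151.0, 142.9]
ee_rot: [-0.616, 1.57, 2.526]
wrist_force: [-0.5, 0.4, -1.5]
gripper_width: 59.7
t 14.1 tcp [ 456.4 -151.   142.9] yaw -89.9 x-axis [-0.  0. -1.] w 59.7 F [-0.5  0.4 -1.5] j [-0.56  0.32  1.76  0.    1.06  1.01]
SHIFT tool (before turning) [73.4  0.5 -0.6] dist 73.4 TURN rotvec deg [0.1 0.  0. ] SHIFT if turned first [73.4  0.5 -0.6]
scene canister_base (0.67, [277.0, 280.3, 332.5, 325.4], ((305.1595458984375, 303.8960266113281), (43.88575744628906, 52.23143005371094), 83.48019409179688), 1715) (array([ 455.6, -154.8]), np.float64(374.125))
scene inner_tin (0.66, [285.0, 236.6, 317.7, 289.3], ((299.92333984375, 264.9388122558594), (51.542171478271484, 30.166738510131836), 78.40782928466797), 561) (array([ 454.9, -153.2]), np.float64(1195.375))
top canister_base (0.8, [343.1, 319.4, 378.9, 342.6], ((359.76922607421875, 328.34613037109375), (34.94611358642578, 11.371354103088379), 33.690067291259766), 245) (array([ 451.9, -150.1]), np.float64(2508.6875))
top inner_tin (0.49, [344.5, 320.3, 367.0, 328.5], ((354.77740478515625, 323.98974609375), (16.634878158569336, 5.958762168884277), 24.443954467773438), 91) (array([ 411.1, -128. ]), np.float64(1558.3125))
```

View pics/s4.png

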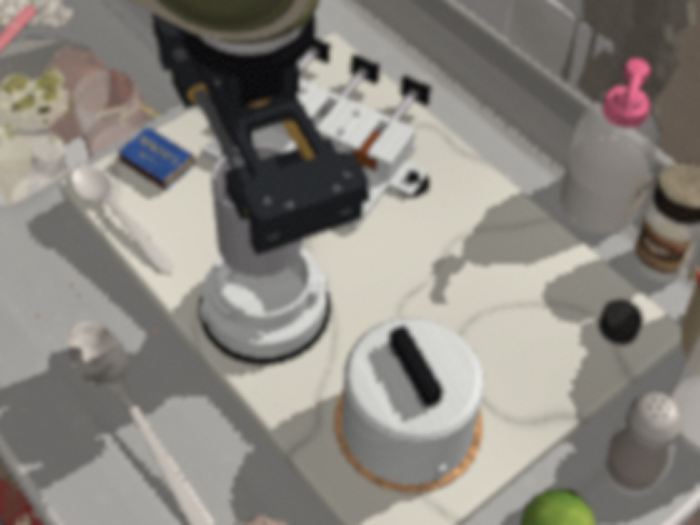

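```bash
python3 -m inch '[{"tx":15,"ty":0.4,"tz":-0.6,"rx":0,"ry":0,"rz":0,"hand":255},{"tx":15,"ty":0,"tz":0,"rx":0,"ry":0,"rz":0,"hand":255},{"tx":10,"ty":0,"tz":0,"rx":0,"ry":0,"rz":0,"hand":255},{"tx":10,"ty":0,"tz":0,"rx":0,"ry":0,"rz":0,"hand":255},{"tx":8,"ty":0,"tz":0,"rx":0,"ry":0,"rz":0,"hand":255},{"tx":0,"ty":0,"tz":0,"rx":0,"ry":0,"rz":0,"hand":255}]'; python3 g.py 457 -151.5 69.5 -90;
```

```text
t: 15.0
tcp_pos: [456.8, -151.2, 84.4]
ee_rot: [-0.56, 1.569, 2.583]
wrist_force: [-0.6, -0.3, -0.5]
gripper_width: 59.4
t 15.0 tcp [ 456.8 -151.2   84.4] yaw -89.9 x-axis [-0.001  0.001 -1.   ] w 59.4 F [-0.6 -0.3 -0.5] j [-0.56  0.41  1.81 -0.    0.92  1.01]
SHIFT tool (before turning) [14.9  0.3 -0.2] dist 14.9 TURN rotvec deg [0.1 0.1 0. ] SHIFT if turned first [14.9  0.3 -0.2]
```

Now inside the spigot (below its rim) without force. Lower to the floor.

```bash
python3 -m inch '[{"tx":5,"ty":0,"tz":0,"rx":0,"ry":0,"rz":0,"hand":255},{"tx":5,"ty":0,"tz":0,"rx":0,"ry":0,"rz":0,"hand":255},{"tx":3,"ty":0,"tz":0,"rx":0,"ry":0,"rz":0,"hand":255},{"tx":1,"ty":0,"tz":0,"rx":0,"ry":0,"rz":0,"hand":255},{"tx":0,"ty":0,"tz":0,"rx":0,"ry":0,"rz":0,"hand":255}]'; python3 g.py 457 -151.5 69.5 -90;
```

```text
t: 15.5
tcp_pos: [457.1, -151.4, 71.2]
ee_rot: [-0.591, 1.571, 2.551]
wrist_force: [-0.8, -0.7, -1.6]
gripper_width: 59.8
t 15.5 tcp [ 457.1 -151.4   71.2] yaw -89.9 x-axis [-0.  0. -1.] w 59.8 F [-0.8 -0.7 -1.6] j [-0.56  0.43  1.82  0.    0.89  1.01]
SHIFT tool (before turning) [1.7 0.1 0.1] dist 1.7 TURN rotvec deg [0.1 0.  0. ] SHIFT if turned first [1.7 0.1 0.1]
```

```bash
python3 -m inch '[{"tx":1.5,"ty":0,"tz":0,"rx":0,"ry":0,"rz":0,"hand":255},{"tx":0,"ty":0,"tz":0,"rx":0,"ry":0,"rz":0,"hand":255},{"tx":0,"ty":0,"tz":0,"rx":0,"ry":0,"rz":0,"hand":0},{"tx":0,"ty":0,"tz":0,"rx":0,"ry":0,"rz":0,"hand":0},{"tx":0,"ty":0,"tz":0,"rx":0,"ry":0,"rz":0,"hand":0},{"tx":-10,"ty":0,"tz":0,"rx":0,"ry":0,"rz":0,"hand":0},{"tx":-30,"ty":0,"tz":0,"rx":0,"ry":0,"rz":0,"hand":0},{"tx":-35,"ty":0,"tz":0,"rx":0,"ry":0,"rz":0,"hand":0},{"tx":-35,"ty":0,"tz":0,"rx":0,"ry":0,"rz":0,"hand":0},{"tx":-35,"ty":0,"tz":0,"rx":0,"ry":0,"rz":0,"hand":0}]' ;  python3 - <<'E'
from h import *
snap("scene","s5",(200,180,480,390),2.5);snap("top","t5",(190,140,500,390),2.5)
for c in("scene","top"):
 for n,r,z0,z1,x0 in(("inner_tin",30,60,96,[457,-151]),):
        for m in masks_of(c,n)[:1]: print(c,n,info(m),cylfit(c,m["pixels"],r,z0,z1,x0))
 for m in masks_of(c,"pad_1")[:3]:print(info(m))
E
python3 g.py 660 60 200 124.5; python3 g.py 660 60 200 -55.5
```

```text
t: 16.5
tcp_pos: [456.9, -151.3, 217.1]
ee_rot: [2.571, 1.57, -0.57]
wrist_force: [0.7, 0.4, 0.7]
gripper_width: 88.3
scene inner_tin (0.9, [286.9, 263.8, 320.2, 305.6], ((304.0, 284.5), (41.0, 34.0), 90.0), 1241) (array([ 454.6, -156.2]), np.float64(93.25))
(0.5, [341.8, 204.9, 351.8, 214.2], ((347.68243408203125, 206.65541076660156), (11.392269134521484, 4.533657550811768), 54.462318420410156), 44)
(0.46, [347.8, 211.5, 373.1, 235.1], ((361.87005615234375, 223.5665283203125), (13.724418640136719, 24.302705764770508), 24.22774314880371), 140)
(0.4, [332.4, 341.4, 394.7, 376.3], ((361.38568115234375, 360.57366943359375), (59.657081604003906, 32.42308044433594), 7.001267433166504), 352)
top inner_tin (0.81, [340.9, 314.8, 375.8, 329.3], ((355.0828857421875, 321.7012023925781), (30.384620666503906, 14.461539268493652), 22.61986541748047), 334) (array([ 437., -142.]), np.float64(1030.1875))
(0.73, [439.7, 239.3, 473.4, 290.5], ((461.06280517578125, 261.9426574707031), (55.56854248046875, 17.65574073791504), 60.12400817871094), 234)
(0.72, [262.9, 183.0, 292.7, 218.6], ((275.38677978515625, 203.03500366210938), (39.30653762817383, 16.963253021240234), 65.69544982910156), 250)
(0.71, [210.2, 183.2, 315.8, 303.4], ((252.1573028564453, 237.84829711914062), (83.42182922363281, 114.47976684570312), 32.00538635253906), 4711)
t 16.8 tcp [ 456.6 -151.1  213.9] yaw -89.9 x-axis [-0.002  0.001 -1.   ] w 87.7 F [0.5 0.8 0.3] j [-0.56  0.24  1.66 -0.    1.24  1.01]
SHIFT tool (before turning) [  13.8 -210.9 -203.6] dist 293.5 TURN rotvec deg [ 1.456e+02  1.000e-01 -1.000e-01] SHIFT if turned first [ 13.9  58.8 287.2]
t 16.8 tcp [ 456.6 -151.1  213.9] yaw -89.9 x-axis [-0.002  0.001 -1.   ] w 87.7 F [0.5 0.8 0.3] j [-0.56  0.24  1.66 -0.    1.24  1.01]
SHIFT tool (before turning) [  13.8 -210.9 -203.6] dist 293.5 TURN rotvec deg [-34.4   0.1   0.1] SHIFT if turned first [  13.9  -58.8 -287.2]
```

```bash
python3 - <<'E'
from h import *
def blobs(c,seeds,z):
    im=cv2.imread(f"pics/{c}0.png"); g=im.max(2); m=(g<70).astype(np.uint8)
    n,l,st,ce=cv2.connectedComponentsWithStats(m)
    for (u,v) in seeds:
        k=min((i for i in range(1,n) if 20<st[i,4]<400),key=lambda i:np.hypot(*(ce[i]-[u,v])))
        ys,xs=np.nonzero(l==k); W=np.array([ray(c,(x,y),z)[:2] for x,y in zip(xs,ys)])
        yield ce[k],st[k,4],W
out=[]
for c,seeds in(("top",[(219,223),(245,206),(270,190)]),("scene",[(326,199),(346,208),(366,216)])):
    B=list(blobs(c,seeds,47)); C=[b[2].mean(0) for b in B]
    d=C[0]-C[2]; yaw=np.arctan2(d[1],d[0])-np.pi/2; u=np.array([np.cos(yaw),np.sin(yaw)]); v=np.array([-u[1],u[0]])
    print(c,"yaw",np.degrees(yaw).round(1),"len",np.linalg.norm(d).round(1))
    for b in B:
        W=b[2]; print(b[0].round(1),b[1],"mean",W.mean(0).round(1),"along x min/max",(W@u).min().round(1),(W@u).max().round(1),"y",(W@v).min().round(1),(W@v).max().round(1))
    x=np.mean([(b[2]@u).max() for b in B])-85; y=np.mean([(W@v).mean() for W in [b[2] for b in B]]); print("origin",(u*x+v*y).round(1))
E
```

```text
top yaw 35.0 len 99.4
[217.9 223.7] 105 mean [594.   70.4] along x min/max 521.5 532.1 y -296.1 -269.6
[243.6 206.6] 104 mean [622.5  30. ] along x min/max 521.6 532.3 y -345.9 -319.1
[269.4 189.6] 101 mean [651. -11.] along x min/max 521.6 532.0 y -396.3 -368.7
origin [557. -16.]
scene yaw 35.0 len 99.5
[325.8 198.3] 55 mean [592.5  63. ] along x min/max 511.4 529.6 y -303.8 -273.8
[345.8 206.9] 59 mean [621.2  21.3] along x min/max 511.2 529.5 y -352.9 -325.7
[365.9 215.3] 63 mean [649.6 -18.5] along x min/max 511.5 529.5 y -401.8 -374.4
origin [558.3 -22.1]
```

View pics/s5.png

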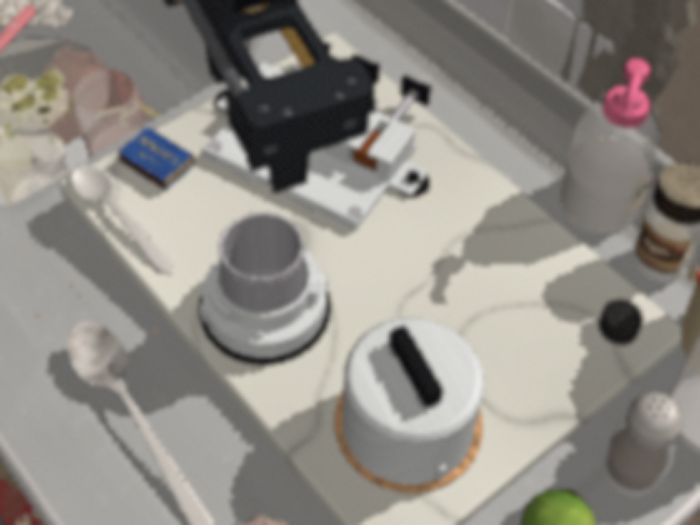

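```bash
python3 -m inch '[{"tx":0,"ty":0,"tz":0,"rx":-8.5,"ry":0,"rz":0,"hand":255},{"tx":0,"ty":0,"tz":0,"rx":-8.5,"ry":0,"rz":0,"hand":255},{"tx":0,"ty":0,"tz":0,"rx":-8.5,"ry":0,"rz":0,"hand":255},{"tx":0,"ty":0,"tz":0,"rx":-8.5,"ry":0,"rz":0,"hand":255},{"tx":0,"ty":0,"tz":0,"rx":0,"ry":0,"rz":0,"hand":255}]' 20; python3 g.py 672 4 180 -55;  python3 - <<'E'
from h import *
for uv in((385,165),(385,180),(385,195),(400,170)): print(uv,ray("scene",uv,0).round(),ray("scene",uv,100).round())
E
```

```text
t: 17.3
tcp_pos: [456.7, -151.2, 213.6]
ee_rot: [-1.156, 1.569, 2.581]
wrist_force: [0.4, 0.2, -0.5]
gripper_width: 50.2
t 17.3 tcp [ 456.7 -151.2  213.6] yaw -55.9 x-axis [-0.002  0.001 -1.   ] w 50.2 F [ 0.4  0.2 -0.5] j [-0.56  0.24  1.66 -0.    1.24  0.41]
SHIFT tool (before turning) [  33.4   -7.6 -265.3] dist 267.5 TURN rotvec deg [-0.9  0.1  0.1] SHIFT if turned first [  33.6   -3.7 -265.4]
(385, 165) [798. 160.   0.] [730.  57. 100.]
(385, 180) [771. 110.   0.] [707.  13. 100.]
(385, 195) [745.  63.   0.] [685. -27. 100.]
(400, 170) [823. 128.   0.] [752.  29. 100.]
```

```bash
python3 -m inch '[{"tx":0,"ty":-1,"tz":-26,"rx":-0.9,"ry":0,"rz":0,"hand":255},{"tx":0,"ty":-1,"tz":-30,"rx":0,"ry":0,"rz":0,"hand":255},{"tx":0,"ty":-1,"tz":-30,"rx":0,"ry":0,"rz":0,"hand":255},{"tx":5,"ty":-1,"tz":-30,"rx":0,"ry":0,"rz":0,"hand":255},{"tx":5,"ty":0,"tz":-30,"rx":0,"ry":0,"rz":0,"hand":255},{"tx":5,"ty":0,"tz":-30,"rx":0,"ry":0,"rz":0,"hand":255},{"tx":5,"ty":0,"tz":-30,"rx":0,"ry":0,"rz":0,"hand":255},{"tx":5,"ty":0,"tz":-30,"rx":0,"ry":0,"rz":0,"hand":255},{"tx":5,"ty":0,"tz":-29,"rx":0,"ry":0,"rz":0,"hand":255},{"tx":0,"ty":0,"tz":0,"rx":0,"ry":0,"rz":0,"hand":255}]'; python3 -m inch '[{"tx":20,"ty":0,"tz":0,"rx":0,"ry":0,"rz":0,"hand":255},{"tx":20,"ty":0,"tz":0,"rx":0,"ry":0,"rz":0,"hand":255},{"tx":20,"ty":0,"tz":0,"rx":0,"ry":0,"rz":0,"hand":255},{"tx":0,"ty":0,"tz":0,"rx":0,"ry":0,"rz":0,"hand":255}]'; python3 g.py 672 4 27 -55;  python3 - <<'E'
from h import *
snap("scene","s6",(260,140,500,320),3)
E
```

```text
t: 18.3
tcp_pos: [673.1, 5.4, 182.0]
ee_rot: [-0.908, 1.568, 2.841]
wrist_force: [-0.5, 0.4, -0.1]
gripper_width: 0.7
t: 18.7
tcp_pos: [670.4, 3.1, 121.6]
ee_rot: [-0.753, 1.565, 2.995]
wrist_force: [0.2, -0.2, -0.0]
gripper_width: 0.5
t 18.7 tcp [670.4   3.1 121.6] yaw -55.2 x-axis [-0.006  0.001 -1.   ] w 0.5 F [ 0.2 -0.2 -0. ] j [-0.17  0.74  1.14 -0.    1.27  0.79]
SHIFT tool (before turning) [94.5  0.6 -2.3] dist 94.6 TURN rotvec deg [-0.2  0.3  0.2] SHIFT if turned first [94.6  0.2 -1.9]
```

View pics/s6.png

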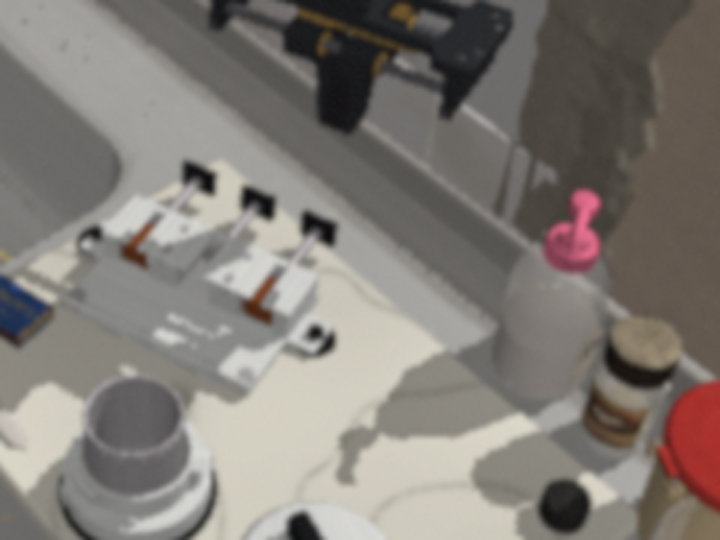

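```bash
python3 - <<'E'
from h import *
# crop px -> scene px: 260+cx/3, 140+cy/3
for cx,cy in((540,250),(410,150),(250,30),(480,320),(250,130)):
    uv=(260+cx/3,140+cy/3); print((cx,cy),ray("scene",uv,0).round(),ray("scene",uv,50).round(),ray("scene",uv,100).round())
o=get_obs()
K=o["tcp_pos"]
for s,l in((37,94),(37,-94)):
    a=np.radians(35); p=np.array([672+s*np.cos(a)+l*np.sin(a),4+s*np.sin(a)-l*np.cos(a)]); print("body corner",p.round())
E
```

```text
(540, 250) [814. -67.   0.] [ 779. -103.   50.] [ 744. -140.  100.]
(410, 150) [779.  67.   0.] [747.  22.  50.] [714. -24. 100.]
(250, 30) [727. 257.   0.] [698. 199.  50.] [669. 140. 100.]
(480, 320) [ 737. -108.    0.] [ 707. -142.   50.] [ 678. -175.  100.]
(250, 130) [672. 139.   0.] [647.  89.  50.] [622.  39. 100.]
body corner [756. -52.]
body corner [648. 102.]
```

```bash
python3 - <<'E'
from h import *
im=cv2.imread("pics/top0.png"); s=4
def P(x,y,z): return tuple(((proj("top",[x,y,z])-[200,90])*s).astype(int))
b=cv2.resize(im[90:240,200:390],None,fx=s,fy=s,interpolation=cv2.INTER_CUBIC)
# scene lower line / upper line hypotheses at different heights
L=[(480,320),(250,130)]; U=[(540,250),(250,30)]
def uv(q): return (260+q[0]/3,140+q[1]/3)
for z,c in((0,(0,0,255)),):
    p=[ray("scene",uv(q),z) for q in L]; cv2.line(b,P(*p[0]),P(*p[1]),c,1)
for z,c in((0,(0,255,0)),(30,(0,255,255)),(60,(255,255,0)),(100,(255,0,255))):
    p=[ray("scene",uv(q),z) for q in U]; cv2.line(b,P(*p[0]),P(*p[1]),c,1)
cv2.imwrite("pics/ov.png",b); print(b.shape)
E
```

```text
(600, 760, 3)
```

View pics/ov.png

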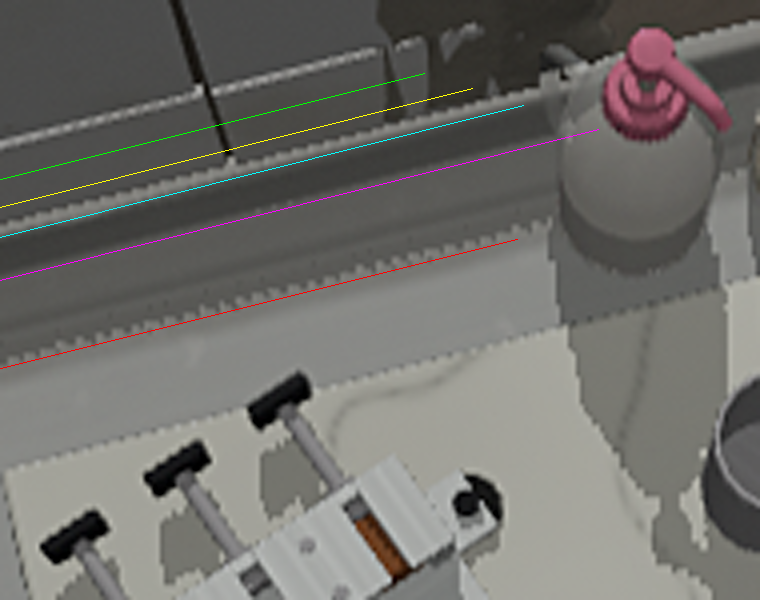

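```bash
python3 -m inch '[{"tx":15,"ty":0,"tz":0,"rx":0,"ry":0,"rz":0,"hand":255},{"tx":15,"ty":0,"tz":0,"rx":0,"ry":0,"rz":0,"hand":255},{"tx":12,"ty":0,"tz":0,"rx":0,"ry":0,"rz":0,"hand":255},{"tx":0,"ty":0,"tz":0,"rx":0,"ry":0,"rz":0,"hand":255}]';  python3 -m inch '[{"tx":12,"ty":0,"tz":0,"rx":0,"ry":0,"rz":0,"hand":255},{"tx":12,"ty":0,"tz":0,"rx":0,"ry":0,"rz":0,"hand":255},{"tx":12,"ty":0,"tz":0,"rx":0,"ry":0,"rz":0,"hand":255},{"tx":10,"ty":0,"tz":0,"rx":0,"ry":0,"rz":0,"hand":255},{"tx":0,"ty":0,"tz":0,"rx":0,"ry":0,"rz":0,"hand":255}]'; python3 g.py 669 1.6 27 -55;  python3 - <<'E'
from h import *
snap("scene","s7",(320,160,440,250),6)
E
```

```text
t: 19.15
tcp_pos: [671.2, 3.5, 80.3]
ee_rot: [-0.777, 1.567, 2.974]
wrist_force: [0.5, -0.0, -0.2]
gripper_width: 0.1
t: 19.65
tcp_pos: [671.4, 3.5, 34.8]
ee_rot: [-0.784, 1.568, 2.968]
wrist_force: [-0.0, 0.3, 0.3]
gripper_width: -0.0
t 19.65 tcp [671.4   3.5  34.8] yaw -55.0 x-axis [-0.003  0.001 -1.   ] w -0.0 F [-0.   0.3  0.3] j [-0.17  0.83  1.21  0.    1.11  0.79]
SHIFT tool (before turning) [7.8 0.2 3.1] dist 8.4 TURN rotvec deg [-0.   0.1  0.1] SHIFT if turned first [7.8 0.2 3.1]
```

View pics/s7.png

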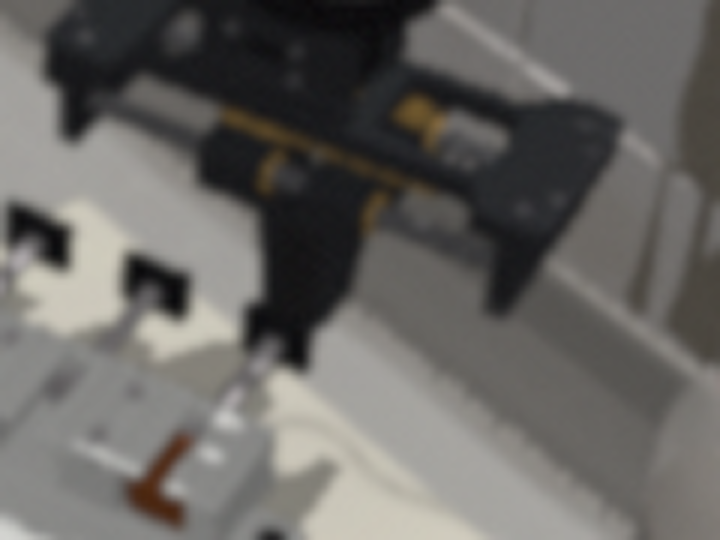

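```bash
python3 -m inch '[{"tx":5,"ty":0,"tz":0,"rx":0,"ry":0,"rz":0,"hand":255},{"tx":0,"ty":0,"tz":6,"rx":0,"ry":0,"rz":0,"hand":255},{"tx":0,"ty":0,"tz":6,"rx":0,"ry":0,"rz":0,"hand":255},{"tx":0,"ty":0,"tz":6,"rx":0,"ry":0,"rz":0,"hand":255},{"tx":0,"ty":0,"tz":6,"rx":0,"ry":0,"rz":0,"hand":255},{"tx":0,"ty":0,"tz":6,"rx":0,"ry":0,"rz":0,"hand":255},{"tx":0,"ty":0,"tz":5,"rx":0,"ry":0,"rz":0,"hand":255},{"tx":0,"ty":0,"tz":0,"rx":0,"ry":0,"rz":0,"hand":255}]'; python3 -m inch '[{"tx":0,"ty":0,"tz":4,"rx":0,"ry":0,"rz":0,"hand":255},{"tx":0,"ty":0,"tz":3,"rx":0,"ry":0,"rz":0,"hand":255},{"tx":0,"ty":0,"tz":0,"rx":0,"ry":0,"rz":0,"hand":255}]'; python3 g.py 669 1.6 27 -55
```

```text
t: 20.5
tcp_pos: [643.3, -16.8, 31.9]
ee_rot: [-3.114, 1.57, 0.637]
wrist_force: [4.5, 3.5, -3.5]
gripper_width: 0.4
t: 20.8
tcp_pos: [637.9, -20.6, 31.9]
ee_rot: [2.917, 1.569, 0.385]
wrist_force: [5.0, 4.2, -3.5]
gripper_width: 0.4
t 20.8 tcp [637.9 -20.6  31.9] yaw -55.1 x-axis [ 0.001  0.001 -1.   ] w 0.4 F [ 5.   4.2 -3.5] j [-0.22  0.77  1.34  0.    1.03  0.74]
SHIFT tool (before turning) [  5.   -0.4 -38.2] dist 38.5 TURN rotvec deg [-0.1 -0.1 -0. ] SHIFT if turned first [  4.9  -0.3 -38.2]
```

```bash
python3 -m inch '[{"tx":0,"ty":0,"tz":3,"rx":0,"ry":0,"rz":0,"hand":255},{"tx":0,"ty":0,"tz":3,"rx":0,"ry":0,"rz":0,"hand":255},{"tx":0,"ty":0,"tz":0,"rx":0,"ry":0,"rz":0,"hand":255}]'; python3 g.py 669 1.6 27 -55; python3 -m inch '[{"tx":0,"ty":0,"tz":2,"rx":0,"ry":0,"rz":0,"hand":255},{"tx":0,"ty":0,"tz":0,"rx":0,"ry":0,"rz":0,"hand":255}]'
```

```text
t: 21.1
tcp_pos: [634.1, -23.2, 32.1]
ee_rot: [2.847, 1.566, 0.315]
wrist_force: [11.3, 8.6, -6.1]
gripper_width: 0.4
t 21.1 tcp [634.1 -23.2  32.1] yaw -55.1 x-axis [ 0.005  0.002 -1.   ] w 0.4 F [11.3  8.6 -6.1] j [-0.22  0.76  1.35  0.    1.02  0.74]
SHIFT tool (before turning) [  5.3  -0.4 -42.8] dist 43.1 TURN rotvec deg [-0.1 -0.3 -0.1] SHIFT if turned first [  5.1  -0.3 -42.8]
t: 21.3
tcp_pos: [633.9, -23.4, 32.2]
ee_rot: [2.829, 1.562, 0.297]
wrist_force: [20.3, 13.3, -10.4]
gripper_width: 0.5
```

```bash
python3 -m inch '[{"tx":0,"ty":0,"tz":-8,"rx":0,"ry":0,"rz":0,"hand":255},{"tx":0,"ty":0,"tz":-12,"rx":0,"ry":0,"rz":0,"hand":255},{"tx":0,"ty":0,"tz":-14,"rx":0,"ry":0,"rz":0,"hand":255},{"tx":0,"ty":0,"tz":-16,"rx":0,"ry":0,"rz":0,"hand":255},{"tx":0,"ty":0,"tz":0,"rx":0,"ry":0,"rz":0,"hand":255}]'; python3 g.py 614 85 31 -55;
```

```text
t: 21.8
tcp_pos: [672.7, 3.8, 31.9]
ee_rot: [1.527, 1.57, -1.003]
wrist_force: [0.0, 0.5, -0.7]
gripper_width: 0.4
t 21.8 tcp [672.7   3.8  31.9] yaw -55.0 x-axis [ 0.    -0.001 -1.   ] w 0.4 F [ 0.   0.5 -0.7] j [-0.17  0.84  1.2  -0.    1.1   0.79]
SHIFT tool (before turning) [   0.8 -100.1    1.5] dist 100.2 TURN rotvec deg [ 0.  0. -0.] SHIFT if turned first [   0.9 -100.1    1.5]
```

```bash
python3 -m inch '[{"tx":0,"ty":-15,"tz":0,"rx":0,"ry":0,"rz":0,"hand":255},{"tx":0,"ty":-20,"tz":0,"rx":0,"ry":0,"rz":0,"hand":255},{"tx":0,"ty":-20,"tz":0,"rx":0,"ry":0,"rz":0,"hand":255},{"tx":0,"ty":-20,"tz":0,"rx":0,"ry":0,"rz":0,"hand":255},{"tx":0,"ty":-15,"tz":0,"rx":0,"ry":0,"rz":0,"hand":255},{"tx":0,"ty":-10,"tz":0,"rx":0,"ry":0,"rz":0,"hand":255},{"tx":0,"ty":0,"tz":0,"rx":0,"ry":0,"rz":0,"hand":255}]'; python3 -m inch '[{"tx":1,"ty":0,"tz":6,"rx":0,"ry":0,"rz":0,"hand":255},{"tx":0,"ty":0,"tz":7,"rx":0,"ry":0,"rz":0,"hand":255},{"tx":0,"ty":0,"tz":7,"rx":0,"ry":0,"rz":0,"hand":255},{"tx":0,"ty":0,"tz":7,"rx":0,"ry":0,"rz":0,"hand":255},{"tx":0,"ty":0,"tz":6,"rx":0,"ry":0,"rz":0,"hand":255},{"tx":0,"ty":0,"tz":6,"rx":0,"ry":0,"rz":0,"hand":255},{"tx":0,"ty":0,"tz":3,"rx":0,"ry":0,"rz":0,"hand":255},{"tx":0,"ty":0,"tz":0,"rx":0,"ry":0,"rz":0,"hand":255}]'; python3 g.py 614 85 31 -55; python3 -m inch '[{"tx":0,"ty":0,"tz":3,"rx":0,"ry":0,"rz":0,"hand":255},{"tx":0,"ty":0,"tz":2,"rx":0,"ry":0,"rz":0,"hand":255},{"tx":0,"ty":0,"tz":0,"rx":0,"ry":0,"rz":0,"hand":255}]'
```

```text
t: 22.5
tcp_pos: [614.3, 85.8, 31.9]
ee_rot: [-0.312, 1.571, -2.843]
wrist_force: [-0.5, -0.1, 0.1]
gripper_width: 0.0
t: 23.3
tcp_pos: [580.8, 60.7, 30.8]
ee_rot: [2.598, 1.569, 0.066]
wrist_force: [7.6, 2.8, -5.2]
gripper_width: 0.2
t 23.3 tcp [580.8  60.7  30.8] yaw -55.1 x-axis [ 0.002  0.    -1.   ] w 0.2 F [ 7.6  2.8 -5.2] j [-0.1   0.67  1.53  0.    0.94  0.86]
SHIFT tool (before turning) [ -0.2  -0.9 -41.1] dist 41.1 TURN rotvec deg [-0.1 -0.1 -0.1] SHIFT if turned first [ -0.2  -0.8 -41.1]
t: 23.6
tcp_pos: [577.2, 58.2, 30.9]
ee_rot: [2.674, 1.568, 0.143]
wrist_force: [8.6, 3.1, -4.5]
gripper_width: 0.6
```

```bash
python3 -m inch '[{"tx":0,"ty":0,"tz":2,"rx":0,"ry":0,"rz":0,"hand":255},{"tx":0,"ty":0,"tz":1.5,"rx":0,"ry":0,"rz":0,"hand":255},{"tx":0,"ty":0,"tz":0,"rx":0,"ry":0,"rz":0,"hand":255}]'; python3 -m inch '[{"tx":0,"ty":0,"tz":-8,"rx":0,"ry":0,"rz":0,"hand":255},{"tx":0,"ty":0,"tz":-12,"rx":0,"ry":0,"rz":0,"hand":255},{"tx":0,"ty":0,"tz":-14,"rx":0,"ry":0,"rz":0,"hand":255},{"tx":0,"ty":0,"tz":-16,"rx":0,"ry":0,"rz":0,"hand":255},{"tx":-30,"ty":0,"tz":0,"rx":0,"ry":0,"rz":0,"hand":255},{"tx":-30,"ty":0,"tz":0,"rx":0,"ry":0,"rz":0,"hand":160},{"tx":-30,"ty":0,"tz":0,"rx":0,"ry":0,"rz":0,"hand":160},{"tx":-30,"ty":0,"tz":0,"rx":0,"ry":0,"rz":0,"hand":160},{"tx":0,"ty":0,"tz":0,"rx":0,"ry":0,"rz":0,"hand":160}]';python3 - <<'E'
from h import *
snap("scene","s8",(270,180,400,280),6);snap("top","t8")
for c in("scene","top"):
  for m in masks_of(c,"tablet_1")[:4]:
    ys,xs=np.nonzero(m["pixels"]); print(c,m["p"],m["box"],len(xs),ray(c,(xs.mean(),ys.mean()),36).round(1))
E
python3 g.py 530 -34 140 -55;
```

```text
t: 23.9
tcp_pos: [576.9, 57.9, 31.2]
ee_rot: [2.818, 1.56, 0.285]
wrist_force: [22.7, 15.7, -13.1]
gripper_width: 0.6
t: 24.8
tcp_pos: [615.6, 84.4, 154.9]
ee_rot: [2.415, 1.564, -0.117]
wrist_force: [-0.1, 0.7, -0.4]
gripper_width: 30.7
scene 0.5 [293.4, 225.5, 304.7, 240.2] 173 [502.9   3.1  36. ]
scene 0.5 [331.8, 243.7, 348.3, 262.0] 164 [559.7 -78.   36. ]
scene 0.39 [328.6, 200.8, 352.5, 228.2] 176 [614.   23.3  36. ]
scene 0.37 [333.0, 337.7, 392.5, 376.8] 327 [ 494.4 -313.6   36. ]
top 0.8 [298.9, 233.7, 317.6, 257.0] 298 [561.7 -73.9  36. ]
top 0.75 [325.0, 282.0, 388.7, 343.6] 1638 [ 452.7 -149.3   36. ]
top 0.73 [247.3, 270.5, 266.9, 289.9] 280 [505.1   7.   36. ]
t 25.0 tcp [613.7  84.8 149.3] yaw -55.0 x-axis [-0.003 -0.    -1.   ] w 33.0 F [-0.1  0.2 -0.8] j [-0.05  0.6   1.31 -0.    1.24  0.91]
SHIFT tool (before turning) [  9.6  49.4 136.6] dist 145.6 TURN rotvec deg [-0.   0.1  0.1] SHIFT if turned first [  9.3  49.3 136.7]
```

View pics/s8.png

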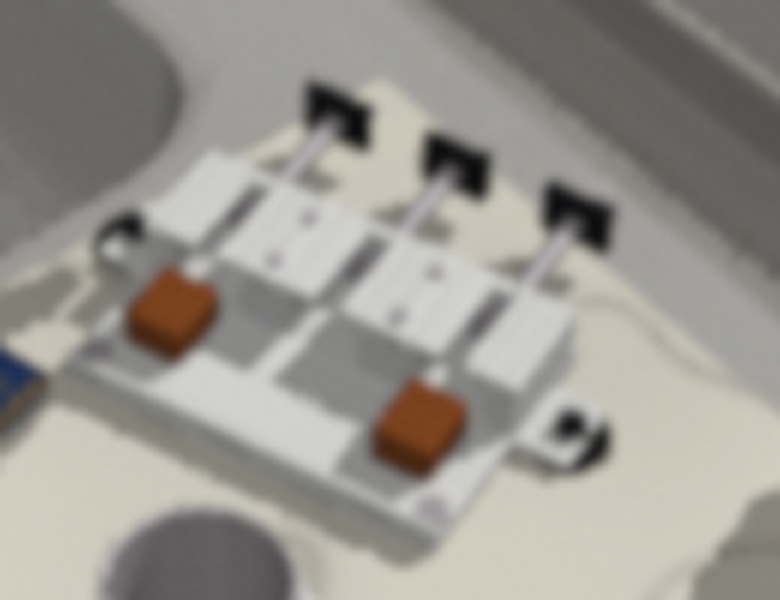

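```bash
python3 g.py 504.5 7.4 24 -55; python3 -m inch '[{"tx":0,"ty":0,"tz":22,"rx":0,"ry":0,"rz":0,"hand":148},{"tx":0,"ty":0,"tz":28,"rx":0,"ry":0,"rz":0,"hand":148},{"tx":0,"ty":0,"tz":30,"rx":0,"ry":0,"rz":0,"hand":148},{"tx":0,"ty":0,"tz":30,"rx":0,"ry":0,"rz":0,"hand":148},{"tx":0,"ty":0,"tz":23,"rx":0,"ry":0,"rz":0,"hand":148},{"tx":25,"ty":0,"tz":0,"rx":0,"ry":0,"rz":0,"hand":148},{"tx":25,"ty":0,"tz":0,"rx":0,"ry":0,"rz":0,"hand":148},{"tx":0,"ty":0,"tz":0,"rx":0,"ry":0,"rz":0,"hand":148}]'; python3 g.py 504.5 7.4 24 -55;
```

```text
t 25.0 tcp [613.7  84.8 149.3] yaw -55.0 x-axis [-0.003 -0.    -1.   ] w 33.0 F [-0.1  0.2 -0.8] j [-0.05  0.6   1.31 -0.    1.24  0.91]
SHIFT tool (before turning) [125.7   1.  133.5] dist 183.4 TURN rotvec deg [-0.   0.1  0.1] SHIFT if turned first [125.3   0.7 133.8]
t: 25.8
tcp_pos: [503.2, 9.1, 97.5]
ee_rot: [-0.815, 1.563, 2.937]
wrist_force: [-0.8, 0.4, 0.3]
gripper_width: 36.9
t 25.8 tcp [503.2   9.1  97.5] yaw -55.1 x-axis [-0.007  0.002 -1.   ] w 36.9 F [-0.8  0.4  0.3] j [-0.22  0.43  1.73 -0.    0.99  0.75]
SHIFT tool (before turning) [73.5  2.5 -0.5] dist 73.5 TURN rotvec deg [-0.1  0.3  0.3] SHIFT if turned first [73.5  2.1 -0.1]
```

```bash
python3 -m inch '[{"tx":20,"ty":2,"tz":0,"rx":0,"ry":0,"rz":0,"hand":148},{"tx":20,"ty":0,"tz":0,"rx":0,"ry":0,"rz":0,"hand":148},{"tx":15,"ty":0,"tz":0,"rx":0,"ry":0,"rz":0,"hand":148},{"tx":9,"ty":0,"tz":0,"rx":0,"ry":0,"rz":0,"hand":148},{"tx":5,"ty":0,"tz":0,"rx":0,"ry":0,"rz":0,"hand":148},{"tx":0,"ty":0,"tz":0,"rx":0,"ry":0,"rz":0,"hand":148}]'; python3 g.py 504.5 7.4 24.5 -55; python3 -m inch '[{"tx":2,"ty":0,"tz":0,"rx":0,"ry":0,"rz":0,"hand":148},{"tx":0,"ty":0,"tz":0,"rx":0,"ry":0,"rz":0,"hand":255},{"tx":0,"ty":0,"tz":0,"rx":0,"ry":0,"rz":0,"hand":255},{"tx":0,"ty":0,"tz":0,"rx":0,"ry":0,"rz":0,"hand":255},{"tx":0,"ty":0,"tz":0,"rx":0,"ry":0,"rz":0,"hand":255}]' 20
```

```text
t: 26.4
tcp_pos: [506.7, 7.2, 31.7]
ee_rot: [-0.842, 1.57, 2.91]
wrist_force: [0.9, 0.3, 1.1]
gripper_width: 36.9
t 26.4 tcp [506.7   7.2  31.7] yaw -55.0 x-axis [-0.  0. -1.] w 36.9 F [0.9 0.3 1.1] j [-0.22  0.54  1.77  0.    0.83  0.74]
SHIFT tool (before turning) [ 7.2 -1.4  1.7] dist 7.5 TURN rotvec deg [-0.  0.  0.] SHIFT if turned first [ 7.2 -1.4  1.7]
t: 26.9
tcp_pos: [506.9, 7.2, 30.1]
ee_rot: [2.341, 1.57, -0.19]
wrist_force: [-0.3, -0.7, 3.9]
gripper_width: 23.8
```

```bash
python3 -m inch '[{"tx":-15,"ty":0,"tz":0,"rx":0,"ry":0,"rz":0,"hand":255},{"tx":-30,"ty":0,"tz":0,"rx":0,"ry":0,"rz":0,"hand":255},{"tx":-30,"ty":0,"tz":0,"rx":0,"ry":0,"rz":0,"hand":255},{"tx":-30,"ty":0,"tz":0,"rx":0,"ry":0,"rz":0,"hand":255},{"tx":0,"ty":0,"tz":0,"rx":0,"ry":0,"rz":0,"hand":255}]'; python3 g.py 457 -151.5 112 -55
```

```text
t: 27.4
tcp_pos: [508.3, 6.9, 138.2]
ee_rot: [2.319, 1.564, -0.212]
wrist_force: [0.4, 0.1, -0.0]
gripper_width: 23.5
t 27.4 tcp [508.3   6.9 138.2] yaw -55.0 x-axis [ 0.007 -0.001 -1.   ] w 23.5 F [ 0.4  0.1 -0. ] j [-0.22  0.38  1.69  0.    1.07  0.74]
SHIFT tool (before turning) [ 26.1 100.3 133. ] dist 168.6 TURN rotvec deg [-0.  -0.3 -0.3] SHIFT if turned first [ 26.2 100.3 132.9]
```

```bash
python3 -m inch '[{"tx":0,"ty":16,"tz":22,"rx":0,"ry":0,"rz":0,"hand":255},{"tx":0,"ty":17,"tz":22,"rx":0,"ry":0,"rz":0,"hand":255},{"tx":0,"ty":17,"tz":22,"rx":0,"ry":0,"rz":0,"hand":255},{"tx":0,"ty":17,"tz":22,"rx":0,"ry":0,"rz":0,"hand":255},{"tx":0,"ty":17,"tz":22,"rx":0,"ry":0,"rz":0,"hand":255},{"tx":0,"ty":16,"tz":22,"rx":0,"ry":0,"rz":0,"hand":255},{"tx":0,"ty":0,"tz":0,"rx":0,"ry":0,"rz":0,"hand":255},{"tx":0,"ty":0,"tz":0,"rx":0,"ry":0,"rz":0,"hand":255}]'; python3 g.py 457 -151.5 112 -55; python3 - <<'E'
from h import *
snap("scene","s9",(230,200,400,330),4.5)
for m in masks_of("scene","tablet_1")[:3]: print(info(m))
E
```

```text
t: 28.2
tcp_pos: [455.5, -150.3, 134.1]
ee_rot: [-1.324, 1.57, 2.427]
wrist_force: [-0.1, 0.1, 0.4]
gripper_width: 23.6
t 28.2 tcp [ 455.5 -150.3  134.1] yaw -55.1 x-axis [-0.001  0.001 -1.   ] w 23.6 F [-0.1  0.1  0.4] j [-0.56  0.33  1.77  0.    1.04  0.4 ]
SHIFT tool (before turning) [22.1  1.9 -0.5] dist 22.2 TURN rotvec deg [-0.1  0.   0.1] SHIFT if turned first [22.1  1.9 -0.5]
(0.77, [293.6, 257.0, 302.9, 275.1], ((299.5, 265.0), (18.0, 13.0), 90.0), 193)
```

View pics/s9.png

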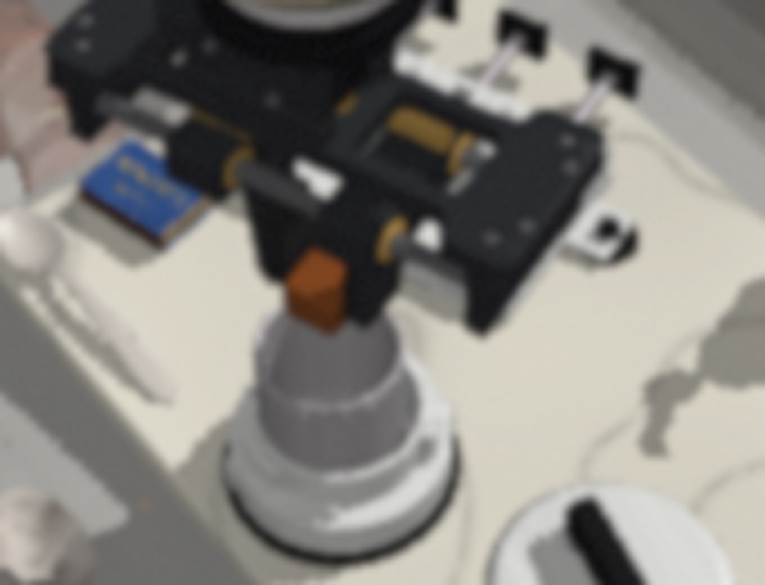

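```bash
python3 -m inch '[{"tx":12,"ty":2,"tz":-2,"rx":0,"ry":0,"rz":0,"hand":255},{"tx":10,"ty":0,"tz":-1,"rx":0,"ry":0,"rz":0,"hand":255},{"tx":0,"ty":0,"tz":0,"rx":0,"ry":0,"rz":0,"hand":255},{"tx":0,"ty":0,"tz":0,"rx":0,"ry":0,"rz":0,"hand":148},{"tx":0,"ty":0,"tz":0,"rx":0,"ry":0,"rz":0,"hand":148},{"tx":0,"ty":0,"tz":0,"rx":0,"ry":0,"rz":0,"hand":148},{"tx":-15,"ty":0,"tz":0,"rx":0,"ry":0,"rz":0,"hand":148},{"tx":-15,"ty":0,"tz":0,"rx":0,"ry":0,"rz":0,"hand":148},{"tx":0,"ty":0,"tz":0,"rx":0,"ry":0,"rz":0,"hand":148}]'; python3 g.py 561.5 -74 130 -55
```

```text
t: 29.2
tcp_pos: [460.2, -150.8, 144.4]
ee_rot: [1.976, 1.567, -0.555]
wrist_force: [0.5, 0.5, 0.1]
gripper_width: 37.1
t 29.2 tcp [ 460.2 -150.8  144.4] yaw -55.0 x-axis [ 0.003 -0.002 -1.   ] w 37.1 F [0.5 0.5 0.1] j [-0.56  0.32  1.75  0.    1.07  0.4 ]
SHIFT tool (before turning) [  14.5   -4.9 -127. ] dist 127.9 TURN rotvec deg [-0.  -0.1 -0.2] SHIFT if turned first [  14.4   -4.8 -127. ]
```

```bash
python3 -m inch '[{"tx":2,"ty":-1,"tz":-22,"rx":0,"ry":0,"rz":0,"hand":148},{"tx":3,"ty":-1,"tz":-26,"rx":0,"ry":0,"rz":0,"hand":148},{"tx":3,"ty":-1,"tz":-27,"rx":0,"ry":0,"rz":0,"hand":148},{"tx":3,"ty":-1,"tz":-27,"rx":0,"ry":0,"rz":0,"hand":148},{"tx":3,"ty":-1,"tz":-24,"rx":0,"ry":0,"rz":0,"hand":148},{"tx":0,"ty":0,"tz":0,"rx":0,"ry":0,"rz":0,"hand":148}]'; python3 -m inch '[{"tx":20,"ty":0,"tz":0,"rx":0,"ry":0,"rz":0,"hand":148},{"tx":20,"ty":0,"tz":0,"rx":0,"ry":0,"rz":0,"hand":148},{"tx":20,"ty":0,"tz":0,"rx":0,"ry":0,"rz":0,"hand":148},{"tx":0,"ty":0,"tz":0,"rx":0,"ry":0,"rz":0,"hand":148}]';python3 g.py 561.5 -74 27 -55; python3 - <<'E'
from h import *
snap("scene");snap("top","t10",(310,240,410,340),5)
for c in("top","scene"):
 for m in masks_of(c,"tablet_1")[:3]: print(c,info(m))
E
```

```text
t: 29.8
tcp_pos: [560.7, -72.5, 127.4]
ee_rot: [-1.258, 1.57, 2.496]
wrist_force: [-0.4, -0.2, 0.8]
gripper_width: 37.0
t: 30.2
tcp_pos: [557.8, -74.1, 66.2]
ee_rot: [-0.928, 1.566, 2.823]
wrist_force: [-0.1, -0.5, 0.8]
gripper_width: 37.0
t 30.2 tcp [557.8 -74.1  66.2] yaw -55.1 x-axis [-0.005  0.002 -1.   ] w 37.0 F [-0.1 -0.5  0.8] j [-0.34  0.59  1.57 -0.    0.99  0.62]
SHIFT tool (before turning) [39.2  2.2 -3.2] dist 39.4 TURN rotvec deg [-0.1  0.2  0.2] SHIFT if turned first [39.2  2.1 -3.1]
top (0.67, [346.6, 299.4, 367.9, 318.7], ((356.73651123046875, 308.3310546875), (18.832117080688477, 16.15842056274414), 54.462318420410156), 294)
scene (0.75, [330.0, 245.2, 349.7, 260.6], ((338.61474609375, 251.7622833251953), (12.931724548339844, 14.980316162109375), 39.80556869506836), 173)
```

View pics/t10.png

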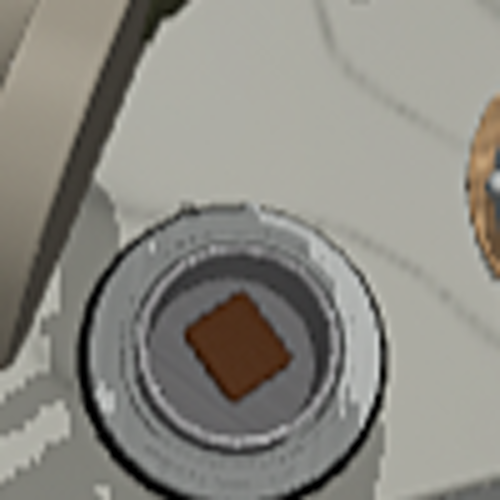

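```bash
python3 -m inch '[{"tx":14,"ty":1,"tz":0,"rx":0,"ry":0,"rz":0,"hand":148},{"tx":10,"ty":0,"tz":0,"rx":0,"ry":0,"rz":0,"hand":148},{"tx":6,"ty":0,"tz":0,"rx":0,"ry":0,"rz":0,"hand":148},{"tx":3,"ty":0,"tz":0,"rx":0,"ry":0,"rz":0,"hand":148},{"tx":0,"ty":0,"tz":0,"rx":0,"ry":0,"rz":0,"hand":148}]'; python3 g.py 561.5 -74 27 -55;python3 -m inch '[{"tx":0,"ty":0,"tz":0,"rx":0,"ry":0,"rz":0,"hand":255},{"tx":0,"ty":0,"tz":0,"rx":0,"ry":0,"rz":0,"hand":255},{"tx":0,"ty":0,"tz":0,"rx":0,"ry":0,"rz":0,"hand":255},{"tx":0,"ty":0,"tz":0,"rx":0,"ry":0,"rz":0,"hand":255}]' 20;
```

```text
t: 30.9
tcp_pos: [560.2, -74.7, 35.2]
ee_rot: [-0.989, 1.57, 2.763]
wrist_force: [-0.1, 0.9, 0.1]
gripper_width: 36.8
t 30.9 tcp [560.2 -74.7  35.2] yaw -55.0 x-axis [-0.001  0.    -1.   ] w 36.8 F [-0.1  0.9  0.1] j [-0.34  0.63  1.59  0.    0.92  0.62]
SHIFT tool (before turning) [ 8.2  0.1 -1.5] dist 8.4 TURN rotvec deg [-0.  0.  0.] SHIFT if turned first [ 8.2  0.1 -1.5]
t: 31.3
tcp_pos: [560.6, -74.8, 36.1]
ee_rot: [2.248, 1.57, -0.283]
wrist_force: [-0.4, -0.4, 1.8]
gripper_width: 23.5
```

```bash
python3 -m inch '[{"tx":0,"ty":0,"tz":0,"rx":0,"ry":0,"rz":0,"hand":148},{"tx":0,"ty":0,"tz":0,"rx":0,"ry":0,"rz":0,"hand":148},{"tx":5,"ty":0,"tz":0,"rx":0,"ry":0,"rz":0,"hand":148},{"tx":4,"ty":0,"tz":0,"rx":0,"ry":0,"rz":0,"hand":148},{"tx":0,"ty":0,"tz":0,"rx":0,"ry":0,"rz":0,"hand":148},{"tx":0,"ty":0,"tz":0,"rx":0,"ry":0,"rz":0,"hand":255},{"tx":0,"ty":0,"tz":0,"rx":0,"ry":0,"rz":0,"hand":255},{"tx":0,"ty":0,"tz":0,"rx":0,"ry":0,"rz":0,"hand":255}]' 20;python3 -m inch '[{"tx":-15,"ty":0,"tz":0,"rx":0,"ry":0,"rz":0,"hand":255},{"tx":-30,"ty":0,"tz":0,"rx":0,"ry":0,"rz":0,"hand":255},{"tx":-30,"ty":0,"tz":0,"rx":0,"ry":0,"rz":0,"hand":255},{"tx":-30,"ty":0,"tz":0,"rx":0,"ry":0,"rz":0,"hand":255},{"tx":0,"ty":0,"tz":0,"rx":0,"ry":0,"rz":0,"hand":255},{"tx":0,"ty":0,"tz":0,"rx":0,"ry":0,"rz":0,"hand":255}]'; python3 g.py 457 -151.5 112 -55
```

```text
t: 32.1
tcp_pos: [560.4, -74.9, 26.8]
ee_rot: [2.151, 1.571, -0.381]
wrist_force: [-0.1, -0.3, -1.3]
gripper_width: 23.7
t: 32.7
tcp_pos: [560.3, -74.8, 131.7]
ee_rot: [2.188, 1.57, -0.343]
wrist_force: [0.1, 0.6, 0.3]
gripper_width: 23.5
t 32.7 tcp [560.3 -74.8 131.7] yaw -55.0 x-axis [ 0. -0. -1.] w 23.5 F [0.1 0.6 0.3] j [-0.34  0.5   1.51 -0.    1.12  0.62]
SHIFT tool (before turning) [ 19.7   3.7 128.6] dist 130.2 TURN rotvec deg [-0. -0. -0.] SHIFT if turned first [ 19.7   3.6 128.6]
```

```bash
python3 -m inch '[{"tx":0,"ty":1,"tz":24,"rx":0,"ry":0,"rz":0,"hand":255},{"tx":0,"ty":1,"tz":26,"rx":0,"ry":0,"rz":0,"hand":255},{"tx":0,"ty":1,"tz":27,"rx":0,"ry":0,"rz":0,"hand":255},{"tx":0,"ty":1,"tz":27,"rx":0,"ry":0,"rz":0,"hand":255},{"tx":0,"ty":0,"tz":24,"rx":0,"ry":0,"rz":0,"hand":255},{"tx":0,"ty":0,"tz":0,"rx":0,"ry":0,"rz":0,"hand":255},{"tx":12,"ty":0,"tz":0,"rx":0,"ry":0,"rz":0,"hand":255},{"tx":9,"ty":0,"tz":0,"rx":0,"ry":0,"rz":0,"hand":255},{"tx":0,"ty":0,"tz":0,"rx":0,"ry":0,"rz":0,"hand":255}]'; python3 g.py 457 -151.5 110 -55
```

```text
t: 33.6
tcp_pos: [457.4, -150.5, 108.7]
ee_rot: [-1.19, 1.567, 2.563]
wrist_force: [-0.2, -0.4, 0.6]
gripper_width: 24.1
t 33.6 tcp [ 457.4 -150.5  108.7] yaw -55.0 x-axis [-0.003  0.002 -1.   ] w 24.1 F [-0.2 -0.4  0.6] j [-0.56  0.37  1.79  0.    0.98  0.4 ]
SHIFT tool (before turning) [-1.3  0.6  0.9] dist 1.7 TURN rotvec deg [0.  0.1 0.2] SHIFT if turned first [-1.3  0.6  0.9]
```

```bash
python3 -m inch '[{"tx":0,"ty":0,"tz":0,"rx":0,"ry":0,"rz":0,"hand":148},{"tx":0,"ty":0,"tz":0,"rx":0,"ry":0,"rz":0,"hand":148},{"tx":0,"ty":0,"tz":0,"rx":0,"ry":0,"rz":0,"hand":148},{"tx":-15,"ty":0,"tz":0,"rx":0,"ry":0,"rz":0,"hand":148},{"tx":-30,"ty":0,"tz":0,"rx":0,"ry":0,"rz":0,"hand":140},{"tx":-30,"ty":0,"tz":0,"rx":-8.2,"ry":0,"rz":0,"hand":140},{"tx":-20,"ty":0,"tz":0,"rx":-8.3,"ry":0,"rz":0,"hand":140},{"tx":0,"ty":0,"tz":0,"rx":-8.3,"ry":0,"rz":0,"hand":140},{"tx":0,"ty":0,"tz":0,"rx":-8.3,"ry":0,"rz":0,"hand":140},{"tx":0,"ty":0,"tz":0,"rx":-8.3,"ry":0,"rz":0,"hand":140}]'; python3 -m inch '[{"tx":0,"ty":0,"tz":0,"rx":-8.2,"ry":0,"rz":0,"hand":140},{"tx":0,"ty":0,"tz":0,"rx":-6,"ry":0,"rz":0,"hand":140},{"tx":0,"ty":0,"tz":0,"rx":0,"ry":0,"rz":0,"hand":140}]'; python3 g.py 512 -279.8 180 0.5; python3 - <<'E'
from h import *
im=snap("scene")
for m in masks_of("scene","tablet_1")[:3]: print(info(m))
for m in masks_of("scene","cover")[:1]: print(info(m),cylfit("scene",m["pixels"],46,18,85,[512,-280]))
print(handle(im,"scene",365,327,22,99))
E
```

```text
t: 34.6
tcp_pos: [457.9, -151.4, 206.1]
ee_rot: [1.253, 1.57, -0.549]
wrist_force: [-0.0, -0.4, 0.4]
gripper_width: 39.4
t: 34.9
tcp_pos: [457.8, -151.5, 206.0]
ee_rot: [1.054, 1.57, -0.506]
wrist_force: [0.4, 0.2, -0.2]
gripper_width: 39.8
t 34.9 tcp [ 457.8 -151.5  206. ] yaw 0.6 x-axis [ 0. -0. -1.] w 39.8 F [ 0.4  0.2 -0.2] j [-0.56  0.25  1.67  0.    1.22 -0.57]
SHIFT tool (before turning) [ 26.   52.8 128.9] dist 141.7 TURN rotvec deg [ 0.1  0.  -0. ] SHIFT if turned first [ 26.   53.1 128.8]
(0.52, [302.2, 282.6, 315.0, 290.4], ((306.7500305175781, 286.2500305175781), (7.0710673332214355, 10.60660171508789), 45.0), 65)
(0.95, [336.0, 303.9, 393.6, 372.8], ((364.5, 340.0), (66.0, 55.0), 90.0), 3049) (array([ 511.1, -281.6]), np.float64(159.5625))
(array([ 509.8, -284.9]), np.float64(88.9), 247, array([13.2, 54. ]))
```

```bash
python3 -m inch '[{"tx":5,"ty":10,"tz":22,"rx":0,"ry":0,"rz":0,"hand":140},{"tx":5,"ty":11,"tz":26,"rx":0,"ry":0,"rz":0,"hand":140},{"tx":5,"ty":11,"tz":27,"rx":0,"ry":0,"rz":0,"hand":140},{"tx":5,"ty":11,"tz":27,"rx":0,"ry":0,"rz":0,"hand":140},{"tx":5,"ty":10,"tz":26,"rx":0,"ry":0,"rz":0,"hand":140},{"tx":0,"ty":0,"tz":0,"rx":0,"ry":0,"rz":0,"hand":140},{"tx":0,"ty":0,"tz":0,"rx":0,"ry":0,"rz":0,"hand":140}]'; python3 g.py 512 -279.8 90.5 0.5; python3 - <<'E'
from h import *
snap("top","t11",(310,240,410,340),5)
for m in masks_of("top","tablet_1")[:3]: print(info(m))
E
```

```text
t: 35.75
tcp_pos: [511.8, -278.7, 180.4]
ee_rot: [-2.432, 1.57, 2.289]
wrist_force: [0.5, 0.5, -0.1]
gripper_width: 39.9
t 35.75 tcp [ 511.8 -278.7  180.4] yaw 0.5 x-axis [-0.001  0.001 -1.   ] w 39.9 F [ 0.5  0.5 -0.1] j [-0.7   0.49  1.4   0.    1.26 -0.71]
SHIFT tool (before turning) [89.9  0.2  1.1] dist 89.9 TURN rotvec deg [-0. -0.  0.] SHIFT if turned first [89.9  0.2  1.1]
(0.55, [347.0, 294.7, 365.8, 313.2], ((355.96905517578125, 302.9646301269531), (11.006433486938477, 15.42782211303711), 48.8140754699707), 166)
```

View pics/t11.png

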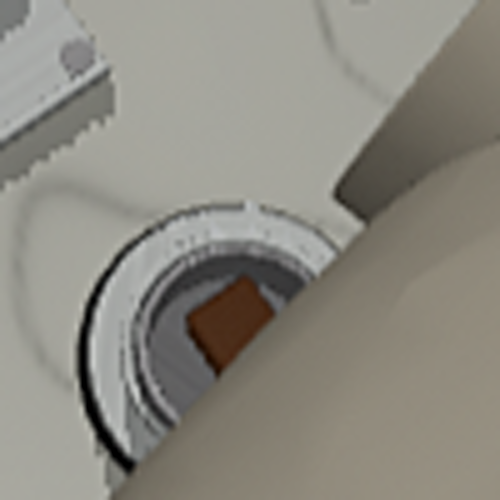

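```bash
python3 -m inch '[{"tx":25,"ty":0,"tz":1,"rx":0,"ry":0,"rz":0,"hand":140},{"tx":25,"ty":0,"tz":0,"rx":0,"ry":0,"rz":0,"hand":140},{"tx":20,"ty":0,"tz":0,"rx":0,"ry":0,"rz":0,"hand":140},{"tx":12,"ty":0,"tz":0,"rx":0,"ry":0,"rz":0,"hand":140},{"tx":7,"ty":0,"tz":0,"rx":0,"ry":0,"rz":0,"hand":140},{"tx":0,"ty":0,"tz":0,"rx":0,"ry":0,"rz":0,"hand":140},{"tx":0,"ty":0,"tz":0,"rx":0,"ry":0,"rz":0,"hand":255},{"tx":0,"ty":0,"tz":0,"rx":0,"ry":0,"rz":0,"hand":255},{"tx":0,"ty":0,"tz":0,"rx":0,"ry":0,"rz":0,"hand":255},{"tx":0,"ty":0,"tz":0,"rx":0,"ry":0,"rz":0,"hand":255}]' 40; python3 g.py 512 -279.8 90.5 0.5
```

```text
t: 36.85
tcp_pos: [512.1, -280.1, 92.1]
ee_rot: [0.61, 1.57, -0.951]
wrist_force: [-1.4, -0.5, 2.6]
gripper_width: 13.3
t 36.85 tcp [ 512.1 -280.1   92.1] yaw 0.6 x-axis [ 0. -0. -1.] w 13.3 F [-1.4 -0.5  2.6] j [-0.7   0.59  1.49 -0.    1.06 -0.71]
SHIFT tool (before turning) [ 1.6 -0.1 -0.3] dist 1.6 TURN rotvec deg [ 0.1  0.  -0. ] SHIFT if turned first [ 1.6 -0.1 -0.3]
```

```bash
python3 -m inch '[{"tx":-10,"ty":0,"tz":0,"rx":0,"ry":0,"rz":0,"hand":255},{"tx":-20,"ty":0,"tz":0,"rx":0,"ry":0,"rz":0,"hand":255},{"tx":-25,"ty":0,"tz":0,"rx":0,"ry":0,"rz":0,"hand":255},{"tx":-25,"ty":0,"tz":0,"rx":0,"ry":0,"rz":0,"hand":255},{"tx":-25,"ty":0,"tz":0,"rx":0,"ry":0,"rz":0,"hand":255},{"tx":0,"ty":0,"tz":0,"rx":0,"ry":0,"rz":0,"hand":255},{"tx":0,"ty":0,"tz":0,"rx":0,"ry":0,"rz":0,"hand":255}]'; python3 g.py 457.3 -151.7 195 0.5;
```

```text
t: 37.55
tcp_pos: [511.9, -279.8, 196.5]
ee_rot: [-2.853, 1.571, 1.869]
wrist_force: [-0.5, -0.2, -2.0]
gripper_width: 13.7
t 37.55 tcp [ 511.9 -279.8  196.5] yaw 0.6 x-axis [-0.  0. -1.] w 13.7 F [-0.5 -0.2 -2. ] j [-0.7   0.47  1.38  0.    1.29 -0.71]
SHIFT tool (before turning) [   1.5  -53.3 -128.6] dist 139.3 TURN rotvec deg [ 0.1 -0.   0. ] SHIFT if turned first [   1.5  -53.5 -128.6]
```

```bash
python3 -m inch '[{"tx":0,"ty":-8,"tz":-18,"rx":0,"ry":0,"rz":0,"hand":255},{"tx":0,"ty":-9,"tz":-22,"rx":0,"ry":0,"rz":0,"hand":255},{"tx":0,"ty":-9,"tz":-23,"rx":0,"ry":0,"rz":0,"hand":255},{"tx":0,"ty":-9,"tz":-23,"rx":0,"ry":0,"rz":0,"hand":255},{"tx":0,"ty":-9,"tz":-22,"rx":0,"ry":0,"rz":0,"hand":255},{"tx":0,"ty":-9,"tz":-20.5,"rx":0,"ry":0,"rz":0,"hand":255},{"tx":0,"ty":0,"tz":0,"rx":0,"ry":0,"rz":0,"hand":255},{"tx":0,"ty":0,"tz":0,"rx":0,"ry":0,"rz":0,"hand":255}]'; python3 g.py 457.3 -151.7 112 0.5;python3 - <<'E'
from h import *
im=snap("scene","s12",(230,200,400,330),4.5)
for m in masks_of("scene","cover")[:1]: print(info(m),cylfit("scene",m["pixels"],46,122.4,189.4,[457,-151]))
for m in masks_of("scene","inner_tin")[:1]: print(info(m))
E
```

```text
t: 38.35
tcp_pos: [457.7, -152.0, 196.0]
ee_rot: [-2.018, 1.57, 2.705]
wrist_force: [0.2, -0.7, -1.3]
gripper_width: 13.6
t 38.35 tcp [ 457.7 -152.   196. ] yaw 0.6 x-axis [-0.001  0.    -1.   ] w 13.6 F [ 0.2 -0.7 -1.3] j [-0.56  0.26  1.69 -0.    1.2  -0.57]
SHIFT tool (before turning) [84.  -0.3 -0.2] dist 84.0 TURN rotvec deg [ 0.1 -0.   0.1] SHIFT if turned first [84.  -0.4 -0.3]
(0.9, [274.9, 223.1, 334.7, 288.7], ((303.0, 257.5), (67.0, 56.0), 90.0), 2823) (array([ 456.5, -155.7]), np.float64(559.5625))
(0.86, [286.8, 285.2, 319.1, 301.2], ((303.6152038574219, 296.3408203125), (17.74807357788086, 33.118247985839844), 88.02507019042969), 483)
```

View pics/s12.png

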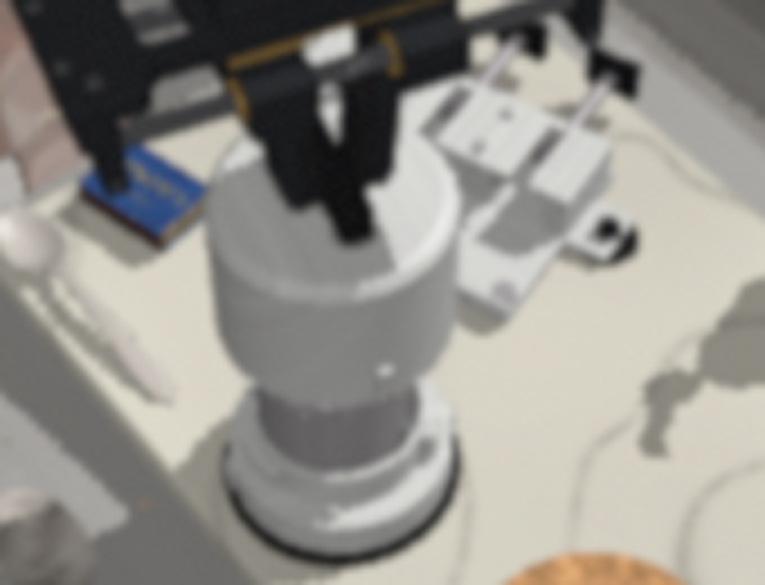

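```bash
python3 -m inch '[{"tx":20,"ty":-0.3,"tz":-0.3,"rx":0,"ry":0,"rz":0,"hand":255},{"tx":20,"ty":0,"tz":0,"rx":0,"ry":0,"rz":0,"hand":255},{"tx":12,"ty":0,"tz":0,"rx":0,"ry":0,"rz":0,"hand":255},{"tx":8,"ty":0,"tz":0,"rx":0,"ry":0,"rz":0,"hand":255},{"tx":0,"ty":0,"tz":0,"rx":0,"ry":0,"rz":0,"hand":255}]'; python3 g.py 457.3 -151.7 112 0.5; python3 -m inch '[{"tx":5,"ty":0,"tz":0,"rx":0,"ry":0,"rz":0,"hand":255},{"tx":4,"ty":0,"tz":0,"rx":0,"ry":0,"rz":0,"hand":255},{"tx":3,"ty":0,"tz":0,"rx":0,"ry":0,"rz":0,"hand":255},{"tx":0,"ty":0,"tz":0,"rx":0,"ry":0,"rz":0,"hand":255}]'; python3 g.py 457.3 -151.7 112 0.5
```

```text
t: 39.0
tcp_pos: [457.3, -151.7, 136.0]
ee_rot: [-2.152, 1.569, 2.57]
wrist_force: [-0.1, 1.3, -0.5]
gripper_width: 13.5
t 39.0 tcp [ 457.3 -151.7  136. ] yaw 0.6 x-axis [-0.001  0.001 -1.   ] w 13.5 F [-0.1  1.3 -0.5] j [-0.56  0.33  1.76  0.    1.05 -0.57]
SHIFT tool (before turning) [24.   0.1 -0. ] dist 24.0 TURN rotvec deg [ 0.1 -0.   0.1] SHIFT if turned first [24.  0. -0.]
t: 39.4
tcp_pos: [457.4, -151.6, 124.5]
ee_rot: [-2.106, 1.57, 2.617]
wrist_force: [-0.4, -0.0, -1.6]
gripper_width: 13.6
t 39.4 tcp [ 457.4 -151.6  124.5] yaw 0.6 x-axis [-0.  0. -1.] w 13.6 F [-0.4 -0.  -1.6] j [-0.56  0.35  1.77 -0.    1.02 -0.57]
SHIFT tool (before turning) [12.5 -0.1  0.1] dist 12.5 TURN rotvec deg [ 0.1 -0.   0. ] SHIFT if turned first [12.5 -0.1  0.1]
```

```bash
python3 -m inch '[{"tx":4,"ty":0,"tz":0,"rx":0,"ry":0,"rz":0,"hand":255},{"tx":4,"ty":0,"tz":0,"rx":0,"ry":0,"rz":0,"hand":255},{"tx":2,"ty":0,"tz":0,"rx":0,"ry":0,"rz":0,"hand":255},{"tx":0,"ty":0,"tz":0,"rx":0,"ry":0,"rz":0,"hand":255}]'; python3 -m inch '[{"tx":2,"ty":0,"tz":0,"rx":0,"ry":0,"rz":0,"hand":255},{"tx":1,"ty":0,"tz":0,"rx":0,"ry":0,"rz":0,"hand":255},{"tx":0,"ty":0,"tz":0,"rx":0,"ry":0,"rz":0,"hand":255}]'; python3 g.py 457.3 -151.7 112 0.5
```

```text
t: 39.8
tcp_pos: [457.3, -151.6, 114.4]
ee_rot: [-2.152, 1.57, 2.571]
wrist_force: [0.1, 0.9, -0.9]
gripper_width: 13.6
t: 40.1
tcp_pos: [457.5, -151.7, 112.1]
ee_rot: [0.218, 1.571, -1.342]
wrist_force: [-2.1, 0.8, 3.4]
gripper_width: 13.5
t 40.1 tcp [ 457.5 -151.7  112.1] yaw 0.6 x-axis [ 0. -0. -1.] w 13.5 F [-2.1  0.8  3.4] j [-0.56  0.37  1.79 -0.    0.99 -0.57]
SHIFT tool (before turning) [ 0.1 -0.2 -0. ] dist 0.2 TURN rotvec deg [ 0.1  0.  -0. ] SHIFT if turned first [ 0.1 -0.2 -0. ]
```

```bash
python3 -m inch '[{"tx":0,"ty":0,"tz":0,"rx":8,"ry":0,"rz":0,"hand":255},{"tx":0,"ty":0,"tz":0,"rx":8,"ry":0,"rz":0,"hand":255},{"tx":0,"ty":0,"tz":0,"rx":8,"ry":0,"rz":0,"hand":255},{"tx":0,"ty":0,"tz":0,"rx":8,"ry":0,"rz":0,"hand":255},{"tx":0,"ty":0,"tz":0,"rx":8,"ry":0,"rz":0,"hand":255},{"tx":0,"ty":0,"tz":0,"rx":8,"ry":0,"rz":0,"hand":255},{"tx":0,"ty":0,"tz":0,"rx":8,"ry":0,"rz":0,"hand":255},{"tx":0,"ty":0,"tz":0,"rx":8,"ry":0,"rz":0,"hand":255},{"tx":0,"ty":0,"tz":0,"rx":8,"ry":0,"rz":0,"hand":255},{"tx":0,"ty":0,"tz":0,"rx":0,"ry":0,"rz":0,"hand":255}]'; python3 -c "
from bench import *; print(get_obs()['moment'])"; python3 g.py 457.3 -151.7 112 -81.5;python3 -m inch '[{"tx":0,"ty":0,"tz":0,"rx":4,"ry":0,"rz":0,"hand":255},{"tx":0,"ty":0,"tz":0,"rx":4,"ry":0,"rz":0,"hand":255},{"tx":0,"ty":0,"tz":0,"rx":0,"ry":0,"rz":0,"hand":255}]';python3 -c "
from bench import *; print(get_obs()['moment'])"; python3 g.py 457.3 -151.7 112 -81.5
```

```text
t: 41.1
tcp_pos: [457.7, -151.8, 112.0]
ee_rot: [2.317, 1.57, -0.502]
wrist_force: [0.0, 0.3, 1.9]
gripper_width: 13.5
[-0.03661276  0.01070692 -0.07625636]
t 41.1 tcp [ 457.7 -151.8  112. ] yaw -71.5 x-axis [ 0.001 -0.    -1.   ] w 13.5 F [0.  0.3 1.9] j [-0.56  0.37  1.79  0.    0.99  0.68]
SHIFT tool (before turning) [ 0.  -0.2  0.4] dist 0.4 TURN rotvec deg [10. -0. -0.] SHIFT if turned first [ 0.  -0.1  0.4]
t: 41.4
tcp_pos: [457.7, -151.8, 112.0]
ee_rot: [2.381, 1.57, -0.574]
wrist_force: [0.6, 0.3, 2.9]
gripper_width: 13.7
[-0.03555573 -0.01320449 -0.06273615]
t 41.4 tcp [ 457.7 -151.8  112. ] yaw -79.3 x-axis [ 0.001 -0.001 -1.   ] w 13.7 F [0.6 0.3 2.9] j [-0.56  0.37  1.79 -0.    0.99  0.82]
SHIFT tool (before turning) [-0.  -0.2  0.4] dist 0.4 TURN rotvec deg [ 2.2 -0.  -0. ] SHIFT if turned first [-0.  -0.2  0.4]
```

Free so far. Go on in small turns, watching the moment about z.

```bash
M='from bench import *; o=get_obs(); print(o["moment"][2].round(2),o["wrist_force"].round(1))'; python3 -m inch '[{"tx":0,"ty":0,"tz":0,"rx":3,"ry":0,"rz":0,"hand":255},{"tx":0,"ty":0,"tz":0,"rx":2,"ry":0,"rz":0,"hand":255},{"tx":0,"ty":0,"tz":0,"rx":0,"ry":0,"rz":0,"hand":255}]' >/dev/null;python3 -c "$M"; python3 g.py 457.3 -151.7 112 -81.5|head -1; python3 -m inch '[{"tx":0,"ty":0,"tz":0,"rx":2,"ry":0,"rz":0,"hand":255},{"tx":0,"ty":0,"tz":0,"rx":2,"ry":0,"rz":0,"hand":255},{"tx":0,"ty":0,"tz":0,"rx":0,"ry":0,"rz":0,"hand":255}]'>/dev/null;python3 -c "$M"; python3 g.py 457.3 -151.7 112 -81.5|head -1
```

```text
-0.02 [-0.6 -0.2  4.1]
t 41.7 tcp [ 457.6 -151.8  112. ] yaw -84.2 x-axis [ 0.001 -0.    -1.   ] w 12.9 F [-0.6 -0.2  4.1] j [-0.56  0.37  1.79 -0.    0.99  0.91]
0.05 [-0.   0.3  5.3]
t 42.0 tcp [ 457.6 -151.8  112. ] yaw -88.3 x-axis [ 0.001 -0.    -1.   ] w 13.3 F [-0.   0.3  5.3] j [-0.56  0.37  1.79 -0.    0.99  0.98]
```

```bash
M='from bench import *; o=get_obs(); print(o["moment"][2].round(2),o["wrist_force"].round(1))'; python3 -m inch '[{"tx":0,"ty":0,"tz":0,"rx":2,"ry":0,"rz":0,"hand":255},{"tx":0,"ty":0,"tz":0,"rx":1,"ry":0,"rz":0,"hand":255},{"tx":0,"ty":0,"tz":0,"rx":0,"ry":0,"rz":0,"hand":255}]' >/dev/null;python3 -c "$M"; python3 g.py 457.3 -151.7 112 -81.5|head -1; python3 -m inch '[{"tx":0,"ty":0,"tz":0,"rx":2,"ry":0,"rz":0,"hand":255},{"tx":0,"ty":0,"tz":0,"rx":1,"ry":0,"rz":0,"hand":255},{"tx":0,"ty":0,"tz":0,"rx":0,"ry":0,"rz":0,"hand":255}]'>/dev/null;python3 -c "$M"; python3 g.py 457.3 -151.7 112 -81.5|head -1
```

```text
0.08 [-0.4  0.2  5.9]
t 42.3 tcp [ 457.6 -151.8  112. ] yaw -91.3 x-axis [ 0.001 -0.    -1.   ] w 13.4 F [-0.4  0.2  5.9] j [-0.56  0.37  1.79 -0.    0.99  1.03]
0.06 [ 0.6 -0.8  4.8]
t 42.6 tcp [ 457.7 -151.8  112. ] yaw -94.3 x-axis [ 0.001 -0.    -1.   ] w 13.1 F [ 0.6 -0.8  4.8] j [-0.56  0.37  1.79 -0.    0.99  1.08]
```

```bash
M='from bench import *; o=get_obs(); print(o["moment"][2].round(2),o["wrist_force"].round(1))'; python3 -m inch '[{"tx":0,"ty":0,"tz":0,"rx":2,"ry":0,"rz":0,"hand":255},{"tx":0,"ty":0,"tz":0,"rx":1,"ry":0,"rz":0,"hand":255},{"tx":0,"ty":0,"tz":0,"rx":0,"ry":0,"rz":0,"hand":255}]' >/dev/null;python3 -c "$M"; python3 g.py 457.3 -151.7 112 -81.5|head -1; python3 -m inch '[{"tx":0,"ty":0,"tz":0,"rx":2,"ry":0,"rz":0,"hand":255},{"tx":0,"ty":0,"tz":0,"rx":1,"ry":0,"rz":0,"hand":255},{"tx":0,"ty":0,"tz":0,"rx":0,"ry":0,"rz":0,"hand":255}]'>/dev/null;python3 -c "$M"; python3 g.py 457.3 -151.7 112 -81.5|head -1;  python3 - <<'E'
from h import *
im=snap("scene","s13",(255,240,355,340),6)
snap("top","t13",(310,250,410,350),6)
E
```

```text
0.1 [-0.1  0.9  5.7]
t 42.9 tcp [ 457.7 -151.8  112. ] yaw -97.3 x-axis [ 0.001 -0.    -1.   ] w 13.5 F [-0.1  0.9  5.7] j [-0.56  0.37  1.79  0.    0.99  1.13]
0.24 [ 0.1 -4.1  5.6]
t 43.2 tcp [ 457.7 -152.2  112. ] yaw -100.4 x-axis [ 0.001 -0.001 -1.   ] w 13.3 F [ 0.1 -4.1  5.6] j [-0.56  0.37  1.79 -0.    0.99  1.19]
```

View pics/s13.png

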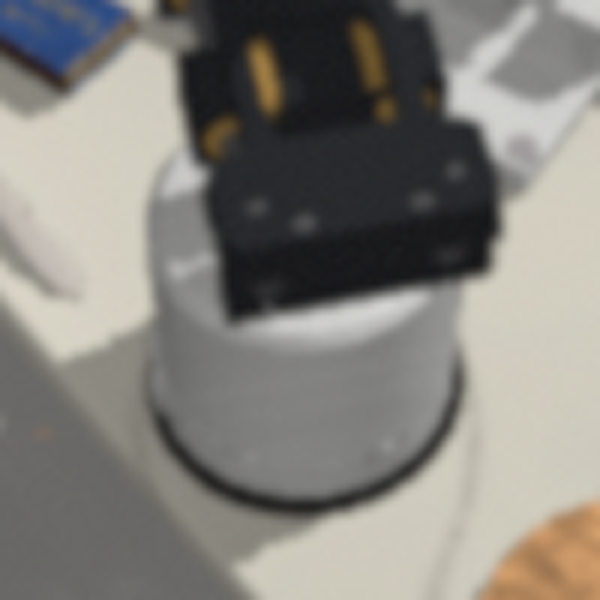

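```bash
M='from bench import *; o=get_obs(); print(o["moment"][2].round(2),o["wrist_force"].round(1))'; python3 -m inch '[{"tx":0,"ty":0,"tz":0,"rx":2,"ry":0,"rz":0,"hand":255},{"tx":0,"ty":0,"tz":0,"rx":0,"ry":0,"rz":0,"hand":255}]' >/dev/null;python3 -c "$M"; python3 g.py 457.3 -151.7 112 -81.5|head -1; python3 -m inch '[{"tx":0,"ty":0,"tz":0,"rx":2,"ry":0,"rz":0,"hand":255},{"tx":0,"ty":0,"tz":0,"rx":0,"ry":0,"rz":0,"hand":255}]' >/dev/null;python3 -c "$M"; python3 g.py 457.3 -151.7 112 -81.5|head -1
```

```text
0.61 [-0.3 -3.6  4.7]
t 43.5 tcp [ 457.7 -152.2  112. ] yaw -102.3 x-axis [ 0.001 -0.001 -1.   ] w 13.7 F [-0.3 -3.6  4.7] j [-0.56  0.37  1.79 -0.    0.99  1.22]
0.89 [-1.7 -3.2  6.2]
t 43.7 tcp [ 457.6 -152.3  112. ] yaw -104.3 x-axis [ 0.    -0.002 -1.   ] w 13.6 F [-1.7 -3.2  6.2] j [-0.56  0.37  1.79 -0.    0.99  1.26]
```

```bash
python3 -m inch '[{"tx":0,"ty":0,"tz":0,"rx":-3,"ry":0,"rz":0,"hand":255},{"tx":-0.5,"ty":0,"tz":0,"rx":0,"ry":0,"rz":0,"hand":255},{"tx":0,"ty":0,"tz":0,"rx":0,"ry":0,"rz":0,"hand":120},{"tx":0,"ty":0,"tz":0,"rx":0,"ry":0,"rz":0,"hand":120},{"tx":0,"ty":0,"tz":0,"rx":0,"ry":0,"rz":0,"hand":120},{"tx":-10,"ty":0,"tz":0,"rx":0,"ry":0,"rz":0,"hand":120},{"tx":-30,"ty":0,"tz":0,"rx":0,"ry":0,"rz":0,"hand":120},{"tx":-35,"ty":0,"tz":0,"rx":0,"ry":0,"rz":0,"hand":120},{"tx":-35,"ty":0,"tz":0,"rx":0,"ry":0,"rz":0,"hand":120},{"tx":-30,"ty":0,"tz":0,"rx":0,"ry":0,"rz":0,"hand":120}]'; python3 -m inch '[{"tx":0,"ty":25,"tz":0,"rx":0,"ry":0,"rz":0,"hand":120},{"tx":0,"ty":40,"tz":0,"rx":0,"ry":0,"rz":0,"hand":120},{"tx":0,"ty":40,"tz":0,"rx":0,"ry":0,"rz":0,"hand":120},{"tx":0,"ty":40,"tz":0,"rx":0,"ry":0,"rz":0,"hand":120},{"tx":0,"ty":40,"tz":0,"rx":0,"ry":0,"rz":0,"hand":120},{"tx":0,"ty":30,"tz":0,"rx":0,"ry":0,"rz":0,"hand":120},{"tx":0,"ty":0,"tz":0,"rx":0,"ry":0,"rz":0,"hand":120}]'; python3 - <<'E'
from h import *
im={c:snap(c,"end_"+c) for c in("top","scene")}
print("handle top",handle(im["top"],"top",359,300,26,121)); print("handle scene",handle(im["scene"],"scene",303,270,26,119))
for c in("top","scene"):
    for m in masks_of(c,"cover")[:1]: print(c,info(m),cylfit(c,m["pixels"],46,38,105,[457,-151]))
    for n in("matchbox","cap_black","teaspoon_1","pad_1","tablet_1"):
        for m in masks_of(c,n)[:3]: print(n,c,info(m)[:2])
s=4;a=cv2.imread("pics/end_top.png")[255:365,300:420];b=cv2.imread("pics/end_scene.png")[230:340,250:350]
cv2.imwrite("pics/end.png",np.hstack([cv2.resize(x,(400,440),interpolation=cv2.INTER_CUBIC) for x in(a,b)]))
E
```

```text
t: 44.7
tcp_pos: [457.4, -151.5, 254.8]
ee_rot: [2.931, 1.569, -0.41]
wrist_force: [-0.4, -1.1, -0.3]
gripper_width: 46.8
t: 45.4
tcp_pos: [413.7, -365.1, 252.3]
ee_rot: [0.726, 1.57, -2.619]
wrist_force: [0.3, -0.0, -0.4]
gripper_width: 46.8
handle top (array([ 456.9, -152.9]), np.float64(169.6), 361, array([13.5, 53.5]))
handle scene (array([ 464.9, -136.4]), np.float64(131.6), 516, array([30. , 98.3]))
top (0.82, [328.2, 275.2, 391.0, 341.6], ((359.7059020996094, 306.32354736328125), (63.54433059692383, 61.84658432006836), 75.96376037597656), 3196) (array([ 458.1, -153.3]), np.float64(101.375))
matchbox top (0.82, [233.9, 308.7, 271.9, 347.2])
matchbox top (0.69, [260.2, 183.3, 294.6, 220.0])
matchbox top (0.69, [239.6, 344.0, 319.3, 374.3])
cap_black top (0.52, [416.7, 161.4, 436.1, 178.6])
cap_black top (0.37, [403.0, 247.2, 466.7, 311.1])
teaspoon_1 top (0.58, [236.2, 347.8, 321.5, 375.7])
teaspoon_1 top (0.54, [414.8, 161.9, 436.2, 179.1])
teaspoon_1 top (0.15, [326.2, 306.4, 374.2, 342.4])
pad_1 top (0.81, [212.5, 218.1, 242.8, 252.6])
pad_1 top (0.77, [236.1, 196.7, 268.8, 234.7])
pad_1 top (0.64, [259.9, 184.8, 293.7, 219.0])
scene (0.63, [277.3, 265.1, 310.8, 317.1], ((291.29998779296875, 293.6000061035156), (57.6905517578125, 25.938386917114258), 63.43495178222656), 1033) (array([ 454.9, -151.9]), np.float64(1810.0625))
matchbox scene (0.4, [249.1, 242.3, 269.3, 254.2])
matchbox scene (0.25, [228.4, 245.1, 269.1, 289.1])
cap_black scene (0.58, [442.2, 300.1, 457.5, 318.0])
teaspoon_1 scene (0.67, [227.5, 247.0, 269.9, 289.1])
pad_1 scene (0.33, [278.4, 304.3, 313.6, 325.3])
```

```bash
python3 -c "
from bench import *
print(finish_job())"
```

```text
the job is handed in; nothing more can be done
None
```

The job is done and handed in at about t = 46 s. I opened the canister and parked the cover on the mat. I stood the tin in the base and ejected both tablets, from channels 1 and 3; the middle one was empty. I put them in the tin, set the cover back on and twisted it clockwise to the stop.

**What the last checks showed**
- **Tablets:** before closing, the top view showed both tablets in the tin, one on the other. The tin stood centred in the base.
- **Cover height:** the wrist height at seating puts the rim on the shoulder, about 38 mm above the worktop.
- **Lock:** at the stop the wrist moment rose firmly to 0.9 N m. The handle measured −10.4° against +8.5° at the start, so the cover had been about 0.3 rad short, the most the task allows.
- **Cover position:** the top view put its centre within about 2 mm of where it first stood.
- **Ejectors and other things:** the pads were back at rest. The matchbox, cap and spoon read within about 4 pixels of their first positions.

**What failed or disagreed**
- **Scene camera:** the final handle and cover readings there were spoiled because the arm probably blocked the view (131.6° and a poor fit), so I ignored them.
- **Closing picture:** I could not view it because the 16-picture limit was reached.
- **Rib alignment:** I inferred it from the stop and the handle angle. I did not see the ribs.

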